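Swing out the folding peg and hang the pipe-hanger plate

TASK

Swing the folding peg on the steel panel all the way out to its stop, then take the plate with the small eye and the big pipe hole out of the wooden rack and hang it by its small eye on the peg, sliding it along the peg and holding it lightly pressed against the peg's collar for a moment before you let go and leave it hanging there. The peg's exact height is not known, so feel for it, never push the plate hard against the peg or panel (20 N at most), and leave the other things alone.

Things in the scene. Friction and masses are not known exactly. Their poses are not given: they have to be found in the camera images.
- panel: Fixed upright grey steel panel, 260 wide (x), 6 thick, 175 high. Origin: on the table, mid-width, in the plane of the front face; y points out of the front, z up. Foot plate behind (y to -126, 6 thick), 30 mm lip in front (4 thick). On its front a hinge bracket carries a level folding peg; a finger notch is cut in its top edge. Nothing on it is higher than 175.
- notch (a point): Middle of the floor of the finger notch in the panel's top edge (panel x -52, z 90): the notch is 85 mm wide, x -95 to -10, open at the top. The folded peg's free end lies before it, so fingers can pinch the peg from above, one of them in the notch.
- hinge_line (a point): Point on the peg's upright hinge axis at z = 145 mm (panel x +50, y +14), fixed to the panel. The bracket is clamped by hand in a slot, so the peg's own axis is anywhere from 10 mm below to 10 mm above this point: not measured, to be felt or seen. Axes as the panel.
- swing (a joint): Peg angle: 0 folded flat, pointing to the panel's -x; 1.571 fully out at a hard stop, pointing along its +y (turns clockwise from above). Starts at 0 to 0.12; friction about 0.3 N m, stays where left. Peg: level, round, 10 mm diameter, round tip 120 mm from the hinge axis; a collar on it, 26 diameter, 6 thick, has its outer face 50 mm from the hinge axis.
- hanger_mid (a point): Centre (half-way up) of the plate to hang: flat galvanised steel, 56 wide (x), 8 thick (y), 120 high (z), 0.21 to 0.4 kg, upright in a rack slot. Round 14 mm eye through it, centre 14 above this point; 36 mm pipe hole, centre 25 below. Pinch it from above across its thickness at the top edge: the eye's upper edge is 39 below the top. Either face may go on first.
- hanger_eye (a point): Centre of the plate's 14 mm eye, axes as the plate (y along the bore).
- rack: Low fixed wooden rack, 90 (x) by 215 (y) mm, with three slots 66 mm apart in its y; plates stand in them with their thickness along the rack's y. Origin: underside, centre. Slot floors at z = 15 mm, slot walls up to 55 mm, slots 10.5 mm wide. Which plate is in which slot varies.
- blank_mid (a point): Centre of a plain plate without holes in the rack, 56 x 8 x 120 mm; leave it.
- saddle_mid (a point): Centre of a U-shaped plate (open at the top) in the rack, 56 x 8 x 90 mm; leave it.
- pipe_collar: Loose steel ring 70 diameter, 30 high, bystander. Origin: underside, centre.
- pipe_socket: Loose steel socket 48 diameter, 45 high, bystander. Origin: underside, centre.
- spanner: Loose spanner lying on the table, bystander.
- carton: Loose small carton 90 x 70 x 50, bystander. Origin: underside, centre.
- tape_roll: Loose roll 90 diameter, 24 high, bystander. Origin: underside, centre.
- pipe_offcut: Loose grey pipe piece 32 diameter, 130 long, lying, bystander.
Not all that is in view belongs to the job. What is shaped like the part that bears hanger_mid but orange is not meant.

How it is judged:
By the outcome, as a careful person would: the job done as asked, in the order asked, and still so for the second after the job is handed in, with the robot touching nothing.
It also fails if it takes over 72 s, if anything falls off the work surface, if the arm or the gripper's body presses on something with over 40 N, if the wrist force passes 120 N, or if a joint passes its speed limit or range.

ROBOT

A 6-joint arm with a two-finger parallel gripper is mounted at the origin on the work surface. World frame = base frame: x ahead of the robot, y to its left, z up, the work surface at z = 0. Lengths are in mm, angles in degrees, forces in N, time in s.
With the tool pointing down it reaches from about 350 to 850 mm from the base axis. Payload 8.1 kg.
Tool frame: the origin (TCP) lies midway between the tips of the shut fingers; the grasp point (between the pads) lies 19 mm behind it (r.tcp_to_grasp is the distance from the TCP to the grasp point, in mm); z points along the fingers, y is the direction in which the jaws open and shut (so a half turn about z gives the same grasp; the last joint's range is limited). The gripper opens to 85 mm and grips with 20 to 120 N. Pads are 22 mm wide; open, the fingers measure 114 mm over their backs; the gripper's body (76 mm by 85 mm) begins 54 mm behind the grasp point. The pads swing forward as they close: fully open they stand 13 mm farther back than shut.
Start: joints at [63.575, 7.471, 85.268, -0, 87.261, -4.893], TCP at [220.189, 558.141, 202.392] pointing down, gripper open.
Joint ranges: [-169.43, 169.43], [-51.17, 129.36], [1.28, 143.12], [-76.62, 256.62], [0, 156.53], [-152.29, 152.29]. Speed limits (degrees/s): [136.94, 136.94, 159.86, 180, 180, 180].

INTERFACE

Orientations are given as [roll, pitch, yaw] about the fixed x, y, z axes, in that order (R = Rz(yaw) Ry(pitch) Rx(roll)).
In Python, from bench import r gives the robot as it stands.
- The arm moves only by the tool jog_arm, never from a script. Its argument "targets" is a list of rows, each a list of 7 numbers: the shift along the tool's x, y, z in m, then the turn, a rotation vector about the tool's x, y, z in rad, then the closure, from 0 (fully open) to 1 (shut). In form: [[dx, dy, dz, wx, wy, wz, claw], ...]. A call has 1 to 5 rows; each row is the pose to reach, as a shift and turn from the pose commanded when the call began, along the tool's axes at that moment; what a row does not reach only later rows make up. A row lasts 1/12 s, in which the tool goes at most 41.7 mm and 7.16 degrees, less where a joint would pass 70% of its speed; a pose out of reach is approached as far as the arm can. A call with a gripper value outside its range is refused whole. The fingers move at their own pace and stop on an object; "newtons" is the grip in N (left out, the last holds). Time passes only in rows, so rows that repeat a pose let the fingers close. It gives the time, the measured TCP pose, the force and the opening at its end, in the units of the state.
- r.sense(): the state, without advancing time (a new reading comes with each control period).
- r.snapshot(name): name is "side" or "top" or "wrist"; returns a dict with "pixels" (384x512x3 uint8, red, green, blue), "fx", "fy", "cx", "cy" (pixels), "origin" and "attitude" of the camera in the world. Camera axes: x right, y down, z forward; pixel columns grow to the right and rows downward; lengths in mm; the calibration is good to about 2 mm. The wrist camera is an equidistant fisheye: a pixel r from the principal point sees the ray r / f radians off the axis. A picture is of the moment at which its call begins. There is no depth.
- r.hand_in(): hands the job in, once; it reports no verdict.
The state is a dict: "time": time; "joint_pos": joint angles; "qd": joint speeds; "joint_efforts": joint torques, N m; "tool_pos": TCP position; "tcp_rot": TCP orientation; "ft_force": force on the tool from outside, world axes, zero at the start; "wrist_torque": the same for the moment, N m; "finger_gap": finger opening in mm.
Only numpy, scipy, OpenCV 4.12 (cv2) and the standard library are available. Lean on these libraries where they do the work, as an engineer would, in place of code of your own. Each camera call takes 0.05 s, during which the arm holds its last target.

## Working session

There is one attempt and no reset: what is moved stays moved. The work goes in short steps, Python scripts to look and compute and a tool call to move; the robot and the scene stay as the last step left them, time stands still between calls to the robot, and variables do not carry over. Pictures are saved under pics/ and viewed, and the job is handed in when it is done.

Besides the shell and the picture viewer there is one more tool, called after ">>>" by a JSON object that holds its "op" and its "data". jog_arm: Moves the arm, as the interface text tells. Its arguments: {"type":"object","properties":{"targets":{"type":"array","items":{"type":"array","items":{"type":"number"}}},"newtons":{"type":"number"}},"required":["targets"]}

```bash
ls; mkdir -p pics; python3 - <<'E'
from bench import r
import cv2
print(r.sense(), r.tcp_to_grasp)
for n in ["side","top","wrist"]:
    s=r.snapshot(n); cv2.imwrite(f"pics/{n}0.png",s["pixels"][:,:,::-1])
    print(n,{k:v for k,v in s.items() if k!="pixels"})
E
```

```text
pics
{'time': 0.0, 'joint_pos': array([ 6.35735292e+01,  7.51515896e+00,  8.53303987e+01, -5.30466355e-04,
        8.72606357e+01, -4.89041935e+00]), 'qd': array([-0.00059337, -0.0233114 , -0.0509152 ,  0.029645  ,  0.12086247,
       -0.05326545]), 'joint_efforts': array([-1.91155457e-03, -5.69421601e+01, -5.00528634e+01, -5.51026260e-04,
        1.54898968e-02, -5.88422409e-06]), 'tool_pos': array([219.93832136, 557.58472608, 201.33321555]), 'tcp_rot': array([-1.79894148e+02, -8.52512822e-03,  1.58463966e+02]), 'ft_force': array([-0.37424775,  0.28005788, -0.21579097]), 'wrist_torque': array([ 0.00855966,  0.06024137, -0.0131887 ]), 'finger_gap': 85.52614485759119} 18.700000000000003
side {'fx': 444.186693687699, 'fy': 444.186693687699, 'cx': 253.4641692847573, 'cy': 193.1606867889621, 'origin': array([ -93.18703877, -721.6225749 ,  787.34393459]), 'attitude': array([-125.89099372,    0.8856247 ,  -44.05266898])}
top {'fx': 372.68652757762624, 'fy': 372.68652757762624, 'cx': 255.23020856825644, 'cy': 186.9291982111206, 'origin': array([ 444.03411134,  -29.30658779, 1328.49121964]), 'attitude': array([-174.37968426,    0.47627802,  -88.79657407])}
wrist {'fx': 297.3186396354542, 'fy': 297.3186396354542, 'cx': 256.83851484738716, 'cy': 191.12231507731693, 'origin': array([154.92459905, 584.75552161, 373.57205406]), 'attitude': array([1.63712666e+02, 8.62479446e-02, 6.85227222e+01])}
```

View pics/side0.png

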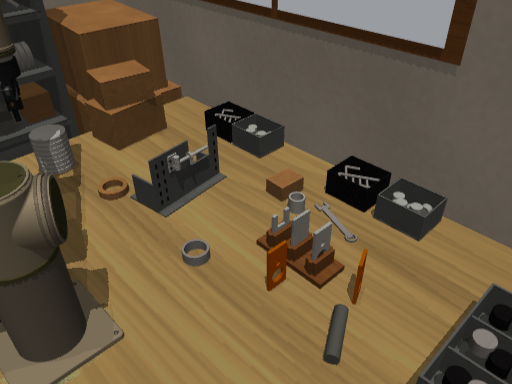

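View pics/top0.png

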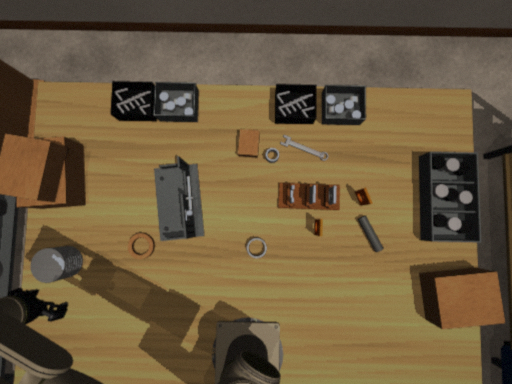

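View pics/wrist0.png

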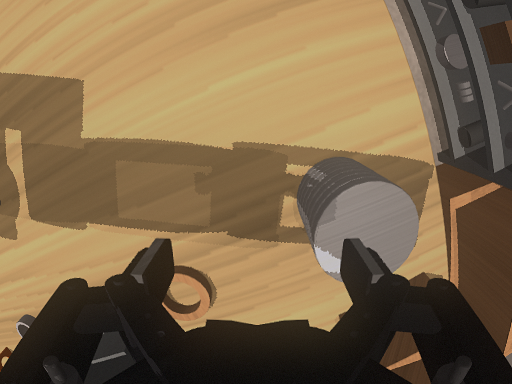

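```bash
python3 - <<'E'
import cv2,numpy as np
t=cv2.imread("pics/top0.png"); s=cv2.imread("pics/side0.png")
f=lambda im,x0,y0,x1,y1,k:cv2.resize(im[y0:y1,x0:x1],None,fx=k,fy=k,interpolation=cv2.INTER_CUBIC)
a=f(t,145,145,215,250,5); b=f(t,270,170,390,250,5)
cv2.imwrite("pics/c_tp.png",a);cv2.imwrite("pics/c_tr.png",b)
cv2.imwrite("pics/c_sp.png",f(s,125,115,235,220,6)[:600]);cv2.imwrite("pics/c_sr.png",f(s,240,180,380,310,5)[:600])
E
```

```text
(no output)
```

View pics/c_tp.png

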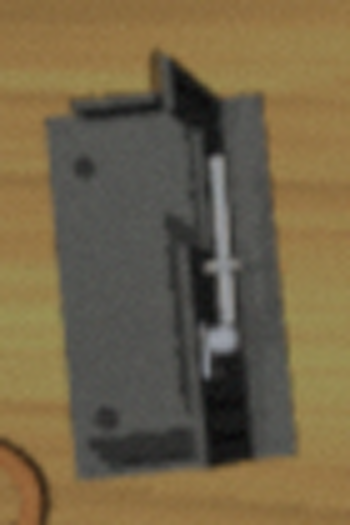

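View pics/c_tr.png

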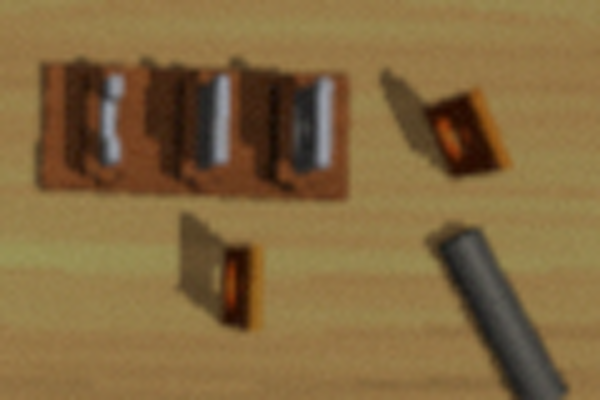

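View pics/c_sp.png

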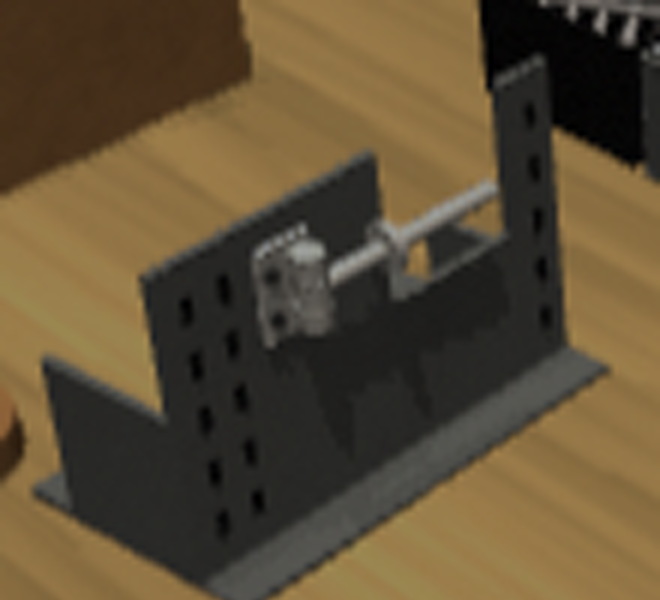

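View pics/c_sr.png

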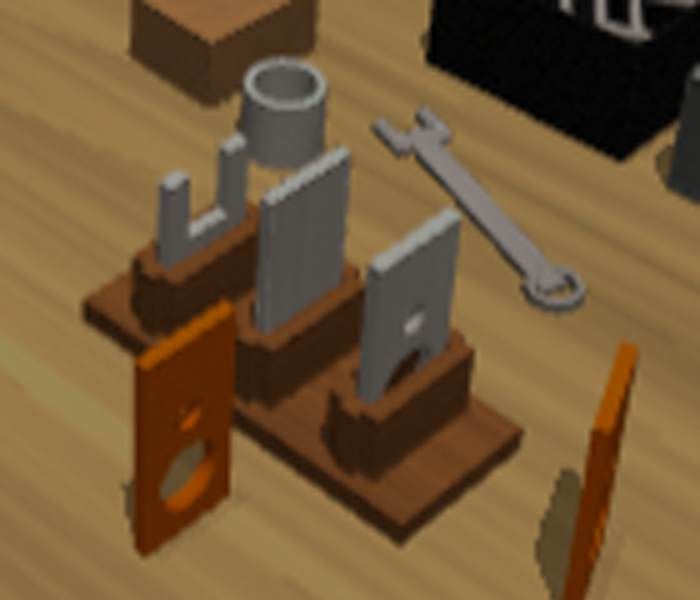

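```bash
cat > h.py <<'E'
import numpy as np, cv2
from scipy.spatial.transform import Rotation as R
from scipy.optimize import least_squares
def rot(a): return R.from_euler('xyz',a,degrees=True).as_matrix()
def ray(s,u,v,fish=False):
    x=(u-s['cx'])/s['fx']; y=(v-s['cy'])/s['fy']
    if fish:
        th=np.hypot(x,y); k=np.sin(th)/th if th>1e-9 else 1.
        d=np.array([x*k,y*k,np.cos(th)])
    else: d=np.array([x,y,1.])
    return np.array(s['origin']), rot(s['attitude'])@d
def plane(s,u,v,z,fish=False):
    o,d=ray(s,u,v,fish); return o+d*(z-o[2])/d[2]
def proj(s,P,fish=False):
    c=rot(s['attitude']).T@(np.asarray(P,float)-s['origin'])
    if fish:
        n=np.hypot(c[0],c[1]); th=np.arctan2(n,c[2]); q=c[:2]/max(n,1e-9)*th
    else: q=c[:2]/c[2]
    return np.array([q[0]*s['fx']+s['cx'],q[1]*s['fy']+s['cy']])
def fit2d(local,world):
    L=np.array(local,float);W=np.array(world,float)
    f=lambda p:(np.c_[np.cos(p[2])*L[:,0]-np.sin(p[2])*L[:,1]+p[0],np.sin(p[2])*L[:,0]+np.cos(p[2])*L[:,1]+p[1]]-W).ravel()
    best=min((least_squares(f,[W[:,0].mean(),W[:,1].mean(),a]) for a in (0,1.5,3,-1.5)),key=lambda q:q.cost)
    return best.x, f(best.x).reshape(-1,2)
E
python3 - <<'E'
from bench import r
from h import *
s=r.snapshot("top")
c=lambda u,v,x0,y0:(x0+(u+.5)/5-.5,y0+(v+.5)/5-.5)
P=[(50,118,6),(78,478,6),(262,97,4),(297,455,4)]
W=[plane(s,*c(u,v,145,145),z)[:2] for u,v,z in P]
p,res=fit2d([(-130,-126),(130,-126),(-130,30),(130,30)],W)
print("panel",p,np.degrees(p[2]),res)
# rack: corners, base top z~15?
P=[(40,63),(348,72),(348,198),(40,188)]
W=[plane(s,*c(u,v,270,170),12)[:2] for u,v in P]; print(W)
p,res=fit2d([(45,107.5),(45,-107.5),(-45,-107.5),(-45,107.5)],W); print("rack",p,np.degrees(p[2]),res)
# plate top: z=135
for u,v in [(325,77),(318,168)]: print(plane(s,*c(u,v,270,170),135))
E
```

```text
panel [521.94505494 207.31858236  -3.01444829] -172.7151647633297 [[ 0.71126557  1.57939965]
 [-1.56978684  0.55555078]
 [ 1.93623296 -1.59232075]
 [-1.07771168 -0.54262969]]
[array([591.81538724, -94.73998013]), array([ 589.77817689, -313.10573747]), array([ 500.49907031, -313.01482834]), array([503.06340105, -96.0827333 ])]
rack [ 5.46289009e+02 -2.04235820e+02 -7.99773806e-03] -0.45823663623234734 [[ 0.33193013 -2.3591721 ]
 [ 0.64964513  1.01346131]
 [-0.06836993  1.64234094]
 [-0.91320533 -0.29663018]]
[ 572.63176059 -271.83336639  135.        ]
[ 514.00367866 -267.37483458  135.        ]
```

```bash
cat >> h.py <<'E'
def off(st,xyz,yaw,tilt=None):
    T=rot(st['tcp_rot']); d=T.T@(np.array(xyz)-st['tool_pos'])
    w=R.from_matrix(T.T@rot([180,0,yaw])).as_rotvec()
    print("off",np.round(d/1000,4),np.round(w,4))
E
python3 - <<'E'
from bench import r
from h import *
off(r.sense(),[575,200,290],187.3)
E
```

```text
off [-0.4615 -0.2026 -0.0881] [-1.100e-03 -4.000e-04 -5.032e-01]
```

>>> {"op": "jog_arm", "data": {"targets": [[-0.462,-0.203,-0.09,0,0,-0.503,0.0],[-0.462,-0.203,-0.09,0,0,-0.503,0.0],[-0.462,-0.203,-0.09,0,0,-0.503,0.0],[-0.462,-0.203,-0.09,0,0,-0.503,0.0],[-0.462,-0.203,-0.09,0,0,-0.503,0.0]]}}

```text
time: 0.62
tool_pos: [358.3, 418.5, 237.3]
tcp_rot: [-180.0, -0.0, -172.3]
ft_force: [0.8, 1.6, 0.1]
finger_gap: 85.0
```

```bash
python3 - <<'E'
from bench import r
from h import *
off(r.sense(),[575,200,290],187.3)
E
```

```text
off [-0.1853 -0.2457 -0.0528] [-0.     -0.0004  0.0077]
```

>>> {"op": "jog_arm", "data": {"targets": [[-0.18,-0.24,-0.052,0,0,0.007,0.0],[-0.18,-0.24,-0.052,0,0,0.007,0.0],[-0.18,-0.24,-0.052,0,0,0.007,0.0],[-0.18,-0.24,-0.052,0,0,0.007,0.0],[-0.18,-0.24,-0.052,0,0,0.007,0.0]]}}

```text
time: 1.03
tool_pos: [501.8, 270.7, 273.1]
tcp_rot: [180.0, -0.0, -173.1]
ft_force: [0.8, 0.3, 0.3]
finger_gap: 85.4
```

```bash
python3 - <<'E'
from bench import r
from h import *
off(r.sense(),[575,200,290],187.3)
E
```

```text
off [-0.0642 -0.0789 -0.0169] [ 0.     -0.     -0.0072]
```

>>> {"op": "jog_arm", "data": {"targets": [[-0.06,-0.075,-0.016,0,0,-0.007,0.0],[-0.06,-0.075,-0.016,0,0,-0.007,0.0],[-0.06,-0.075,-0.016,0,0,-0.007,0.0],[-0.06,-0.075,-0.016,0,0,-0.007,0.0]]}}

```text
time: 1.37
tool_pos: [571.7, 202.0, 288.9]
tcp_rot: [-180.0, 0.0, -173.0]
ft_force: [-0.0, 0.5, 0.0]
finger_gap: 85.2
```

```bash
python3 - <<'E'
from bench import r
from h import *
st=r.sense(); off(st,[575,200,290],187.3); print(st['tool_pos'],st['joint_pos'])
s=r.snapshot("wrist"); cv2.imwrite("pics/w1.png",s["pixels"][:,:,::-1]); import pickle; pickle.dump(s,open("w1.pkl","wb"))
print(s['origin'],s['attitude'])
E
```

```text
off [-0.0031 -0.0024 -0.0011] [-0.0008  0.0005 -0.0048]
[571.65322887 202.00013116 288.86198665] [ 1.46498424e+01  7.34436625e+00  7.64697466e+01 -5.04165627e-02
  9.61628856e+01 -8.23804544e+01]
[501.97471058 194.1815021  460.94835908] [1.63673092e+02 5.61696984e-02 9.70782257e+01]
```

View pics/w1.png

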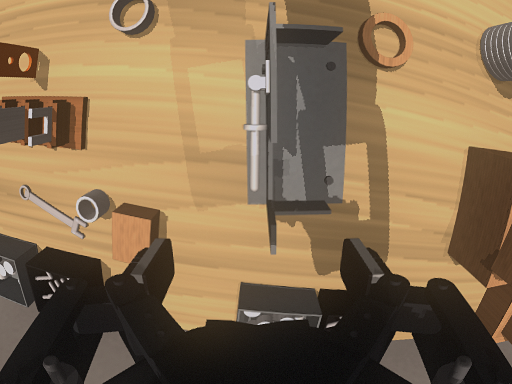

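```bash
python3 - <<'E'
import cv2
t=cv2.imread("pics/w1.png")
c=cv2.resize(t[60:260,230:355],None,fx=6,fy=6,interpolation=cv2.INTER_CUBIC)
cv2.imwrite("pics/w1a.png",c[:600]);cv2.imwrite("pics/w1b.png",c[600:])
E
```

```text
(no output)
```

View pics/w1a.png

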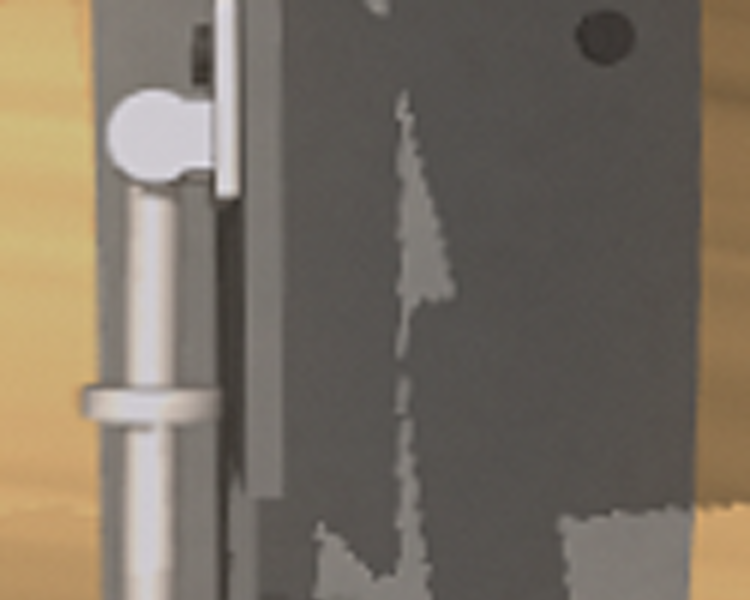

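View pics/w1b.png

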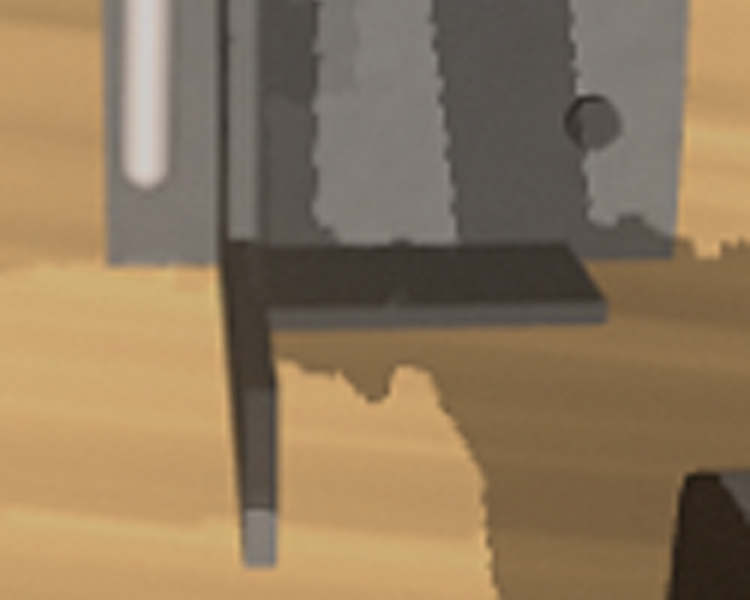

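```bash
cat > fit.py <<'E'
from h import *
import pickle
s=pickle.load(open("w1.pkl","rb"))
a=lambda U,V,o=0:(230+(U+.5)/6-.5,60+o+(V+.5)/6-.5)
pts=[((-130,30,4),a(107,265,100)),((-130,-126,6),a(675,257,100)),((-130,0,175),a(245,567,100)),((-130,-6,175),a(276,567,100)),
((-10,0,175),a(246,497)),((-10,-6,175),a(283,497)),((-95,0,175),a(243,510,100)),((-95,-6,175),a(275,510,100)),((130,30,4),(247.5,40))]
def P(p,l):
    c,n=np.cos(p[2]),np.sin(p[2]); return np.array([p[0]+c*l[0]-n*l[1],p[1]+n*l[0]+c*l[1],l[2]])
def pegp(p,d,lat=0):
    a=p[4]; # dir local: angle0 -> -x ; 90 -> +y
    u=np.array([-np.cos(a),np.sin(a)]); w=np.array([u[1],-u[0]])
    q=np.array([50,14])+u*d+w*lat
    return P(p,(q[0],q[1],145+p[3]))
def res(p):
    o=[proj(s,P(p,l),True)-np.array(m) for l,m in pts]
    o+=[proj(s,pegp(p,120),True)-np.array(a(146,188,100))]
    o+=[(proj(s,pegp(p,50),True)-np.array(a(151,415)))]
    o+=[proj(s,P(p,(50,14,160+p[3])),True)-np.array(a(153,133))] if 0 else []
    return np.array(o).ravel()
q=least_squares(res,[522,207,-3.014,0,0.05],loss='soft_l1')
print(q.x,np.degrees(q.x[2])); print(q.fun.reshape(-1,2).round(2))
J=q.jac; print("sd",np.sqrt(np.diag(np.linalg.inv(J.T@J)))*0.5)
p=q.x
print("hinge",P(p,(50,14,145)),"tip",pegp(p,120),"outtip",P(p,(50,134,145+p[3])))
E
python3 fit.py
```

```text
[ 5.25428889e+02  2.10311001e+02 -3.01094629e+00 -1.09848646e+01
  2.84744275e-02] -172.51451476320807
[[ -0.13   0.15]
 [ -0.62   0.92]
 [ -0.4    0.17]
 [ -0.06   0.1 ]
 [  0.2    0.5 ]
 [  0.24   0.5 ]
 [  0.26 -19.84]
 [  0.68 -19.9 ]
 [ -2.16  -0.38]
 [ -0.12  -0.16]
 [  0.27   0.66]]
sd [0.2587533  0.31517558 0.00329516 2.27751768 0.00498078]
hinge [477.67884467 189.91655911 145.        ] tip [597.05304308 202.15587089 134.01513538] outtip [493.31184766  70.93921161 134.01513538]
```

```bash
sed -i 's/a(243,510,100)/a(243,388,100)/; s/a(275,510,100)/a(275,388,100)/' fit.py; cat >> fit.py <<'E'
if __name__=="__main__":
    from bench import r
    S=r.snapshot("side")
    b=lambda U,V:(125+(U+.5)/6-.5,115+(V+.5)/6-.5)
    print("tip side pred for z", [ (z,proj(S,[*pegp(p,120)[:2],z]).round(1)) for z in (130,135,140,145,150)], b(495,188))
    print("panel corner", proj(S,P(p,(-130,0,175))), b(545,58))
    print("panel corner", proj(S,P(p,(130,30,4))), b(215,590),proj(S,P(p,(-95,0,175))), b(495,80),proj(S,P(p,(-10,0,175))), b(375,153))
    print("collar", [(z,proj(S,[*pegp(p,50)[:2],z]).round(1)) for z in (130,135,140,145)], b(400,235))
E
python3 fit.py
```

```text
[ 5.24982399e+02  2.10243708e+02 -3.01087099e+00 -9.20097961e+00
  2.82048746e-02] -172.5102005436339
[[-0.14 -0.11]
 [-0.59  0.66]
 [-0.4  -0.19]
 [-0.05 -0.26]
 [ 0.2   0.04]
 [ 0.23  0.03]
 [ 0.27  0.1 ]
 [ 0.68  0.04]
 [-2.17 -0.66]
 [-0.11 -0.1 ]
 [ 0.26  0.38]]
sd [0.20899489 0.30975638 0.00322634 2.16485481 0.00495011]
hinge [477.23389082 189.84567102 145.        ] tip [596.60386141 202.12614828 135.79902039] outtip [492.87585244  70.86950098 135.79902039]
tip side pred for z [(130, array([207.3, 147.1])), (135, array([207.2, 145.7])), (140, array([207.1, 144.2])), (145, array([206.9, 142.7])), (150, array([206.8, 141.2]))] (207.08333333333331, 145.91666666666666)
panel corner [215.70723045 124.28942333] (215.41666666666669, 124.25)
panel corner [165.35707349 215.75079002] (160.41666666666666, 212.91666666666669) [207.70097209 128.66857713] (207.08333333333331, 127.91666666666666) [187.09090225 139.94159153] (187.08333333333334, 140.08333333333334)
collar [(130, array([190. , 156.7])), (135, array([189.8, 155.2])), (140, array([189.7, 153.7])), (145, array([189.5, 152.2]))] (191.25, 153.75)
```

```bash
cat >> h.py <<'E'
PP=[524.98,210.24,-3.01087,-9.2,0.0282]
def L2W(l):
    c,n=np.cos(PP[2]),np.sin(PP[2]); return np.array([PP[0]+c*l[0]-n*l[1],PP[1]+n*l[0]+c*l[1],l[2]])
def peg(a,d,z):
    return L2W((50-np.cos(a)*d,14+np.sin(a)*d,z))
E
python3 - <<'E'
from bench import r
from h import *
t=peg(.0282,100,117); print(t); off(r.sense(),t,187.49-1.6)
E
```

```text
[576.70642703 200.07623013 117.        ]
off [-0.007  -0.006   0.1713] [ 0.0004 -0.0011  0.0231]
```

>>> {"op": "jog_arm", "data": {"targets": [[-0.005,-0.004,0.02,0,0,0.023,0.5],[-0.005,-0.004,0.05,0,0,0.023,0.5],[-0.005,-0.004,0.08,0,0,0.023,0.5],[-0.005,-0.004,0.08,0,0,0.023,0.5],[-0.005,-0.004,0.08,0,0,0.023,0.5]], "newtons": 20}}

```text
time: 1.88
tool_pos: [572.2, 202.8, 206.8]
tcp_rot: [-180.0, -0.3, -173.9]
ft_force: [0.2, 0.0, 0.8]
finger_gap: 42.6
```

```bash
python3 - <<'E'
from bench import r
from h import *
t=peg(.0282,100,117); print(t); st=r.sense(); print(st['tool_pos']); off(st,t,187.49-1.6)
s=r.snapshot("wrist"); cv2.imwrite("pics/w2.png",s["pixels"][:,:,::-1])
E
```

```text
[576.70642703 200.07623013 117.        ]
[572.22905386 202.84833657 206.78190001]
off [-0.0046 -0.0032  0.0898] [-0.0004 -0.0052  0.0033]
```

View pics/w2.png

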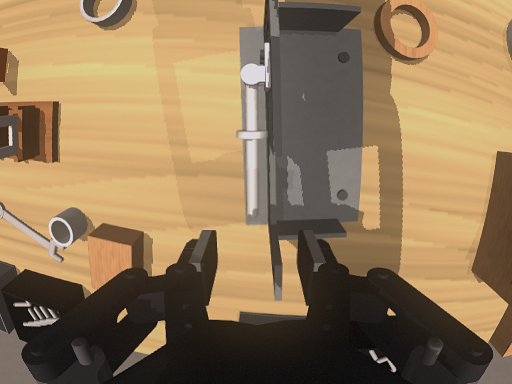

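>>> {"op": "jog_arm", "data": {"targets": [[-0.004,-0.003,0.03,0,0.005,0.003,0.5],[-0.004,-0.003,0.06,0,0.005,0.003,0.5],[-0.004,-0.003,0.088,0,0.005,0.003,0.5],[-0.004,-0.003,0.088,0,0.005,0.003,0.5]]}}

```text
time: 2.27
tool_pos: [576.5, 199.3, 117.0]
tcp_rot: [-180.0, -0.6, -174.2]
ft_force: [-1.3, -0.4, -1.4]
finger_gap: 42.6
```

```bash
python3 - <<'E'
from bench import r
from h import *
t=peg(.0282,100,117); print(t); st=r.sense(); print(st['tool_pos'],st['ft_force']); off(st,t,187.49-1.6)
s=r.snapshot("wrist"); cv2.imwrite("pics/w3.png",s["pixels"][:,:,::-1])
E
```

```text
[576.70642703 200.07623013 117.        ]
[576.53526204 199.25428036 117.04772646] [-1.31025219 -0.43239687 -1.44453173]
off [-0.0003  0.0008  0.    ] [-0.0008 -0.0109 -0.0009]
```

View pics/w3.png

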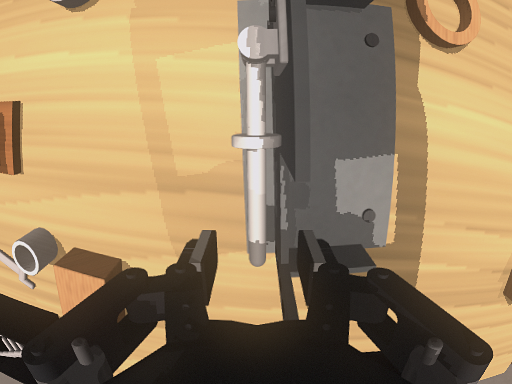

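>>> {"op": "jog_arm", "data": {"targets": [[0,0.001,0,0,-0.01,0,1.0],[0,0.001,0,0,-0.01,0,1.0],[0,0.001,0,0,-0.01,0,1.0],[0,0.001,0,0,-0.01,0,1.0],[0,0.001,0,0,-0.01,0,1.0]], "newtons": 20}}

```text
time: 2.73
tool_pos: [579.9, 200.5, 122.5]
tcp_rot: [180.0, 0.4, -174.2]
ft_force: [-0.3, -0.1, -0.4]
finger_gap: 0.1
```

```bash
python3 - <<'E'
from bench import r
from h import *
st=r.sense(); print(st['tool_pos'],st['tcp_rot'],st['ft_force'],st['finger_gap'])
s=r.snapshot("wrist"); cv2.imwrite("pics/w4.png",s["pixels"][:,:,::-1])
E
```

```text
[579.87618005 200.48598279 122.46398956] [ 179.98161821    0.41891073 -174.19886383] [-0.2971503  -0.05667607 -0.36454178] 0.11477627012115774
```

View pics/w4.png

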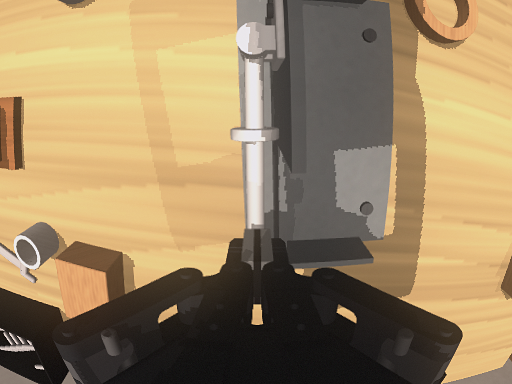

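```bash
python3 - <<'E'
from bench import r
from h import *
s=r.snapshot("wrist"); st=r.sense(); print(st['time'],st['tool_pos'],s['origin'],s['attitude'])
print("tcp",proj(s,st['tool_pos'],True),"grasp",proj(s,st['tool_pos']+[0,0,19],True))
for z in (125,136,145): print(z,"tip",proj(s,peg(.0282,120,z),True),"col",proj(s,peg(.0282,50,z),True),"hinge",proj(s,peg(0,0,z+15),True))
c=cv2.resize(s['pixels'][0:300,180:340,::-1],None,fx=4,fy=4,interpolation=cv2.INTER_CUBIC); cv2.imwrite("pics/w4a.png",c[:600]);cv2.imwrite("pics/w4b.png",c[600:])
S=r.snapshot("side");cv2.imwrite("pics/s4.png",cv2.resize(S['pixels'][90:220,125:265,::-1],None,fx=4.5,fy=4.5,interpolation=cv2.INTER_CUBIC))
E
```

```text
2.8333 [579.38668404 200.31620994 121.52163333] [508.7548414  193.81411567 293.61581819] [ 1.63327768e+02 -3.95250005e-03  9.58524311e+01]
tcp [255.64532376 220.83666666] grasp [255.52222421 233.5981302 ]
125 tip [255.73289836 247.94701943] col [255.55181029 136.63805511] hinge [255.36168342  43.98411896]
136 tip [255.67268544 256.34281152] col [255.46520437 138.85442731] hinge [255.25046515  39.45160808]
145 tip [255.6187611  263.90629256] col [255.3850557 140.9084492] hinge [255.14622709  35.2159959 ]
```

View pics/w4b.png

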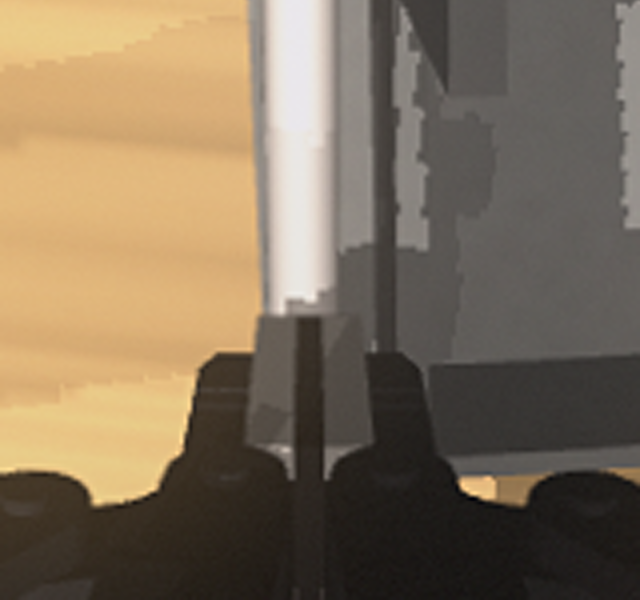

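View pics/s4.png

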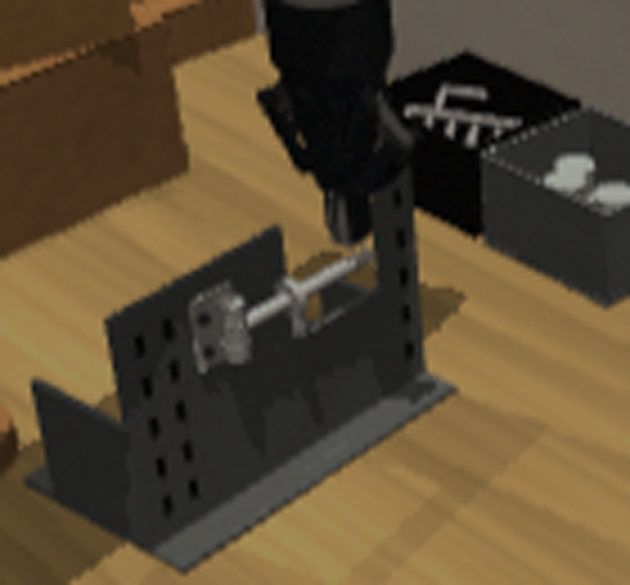

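```bash
python3 - <<'E'
from bench import r
from h import *
s=r.snapshot("side"); st=r.sense(); print(st['time'],st['tool_pos'],st['joint_pos'],st['tcp_rot'])
for dz in (0,5,10,15,20): print(dz,proj(s,st['tool_pos']+[0,0,dz]))
for z in (125,130,136,145): print(z,"tip",proj(s,peg(.0282,120,z)))
E
```

```text
2.9333 [579.08927016 200.21539494 120.98236295] [ 1.43071605e+01  1.19864134e+01  8.88426085e+01 -4.43342420e-02
  7.88828915e+01 -8.14775200e+01] [-179.99962912    0.29135554 -174.20687962]
0 [203.35792456 152.15942326]
5 [203.21903734 150.68823879]
10 [203.07952464 149.21042885]
15 [202.93938223 147.72594859]
20 [202.79860584 146.23475274]
125 tip [207.46130515 148.59800202]
130 tip [207.33247815 147.12841224]
136 tip [207.17712457 145.35622128]
145 tip [206.94252322 142.68001407]
```

```bash
cat >> h.py <<'E'
def tri(a,b):
    (o1,d1),(o2,d2)=a,b; d1=d1/np.linalg.norm(d1);d2=d2/np.linalg.norm(d2)
    t=np.linalg.lstsq(np.c_[d1,-d2],o2-o1,rcond=None)[0]; p,q=o1+d1*t[0],o2+d2*t[1]
    return (p+q)/2,np.linalg.norm(p-q)
E
python3 - <<'E'
from bench import r
from h import *
w=r.snapshot("wrist");s=r.snapshot("side"); st=r.sense(); print(st['tool_pos'],st['ft_force'])
cv2.imwrite("pics/s5.png",cv2.resize(s['pixels'][120:170,160:240,::-1],None,fx=10,fy=10,interpolation=cv2.INTER_NEAREST))
print(tri(ray(w,257,229,True),ray(s,202,143.5)))
t=r.snapshot("top");cv2.imwrite("pics/t5.png",cv2.resize(t['pixels'][150:240,140:230,::-1],None,fx=6,fy=6,interpolation=cv2.INTER_CUBIC))
cv2.imwrite("pics/w5.png",w['pixels'][:,:,::-1])
E
```

```text
[579.01117755 200.19218243 120.76418746] [ 0.81813756  0.02903885 -0.75221599]
(array([573.47444614, 199.21141275, 151.29686382]), np.float64(5.259442672530402))
```

View pics/s5.png

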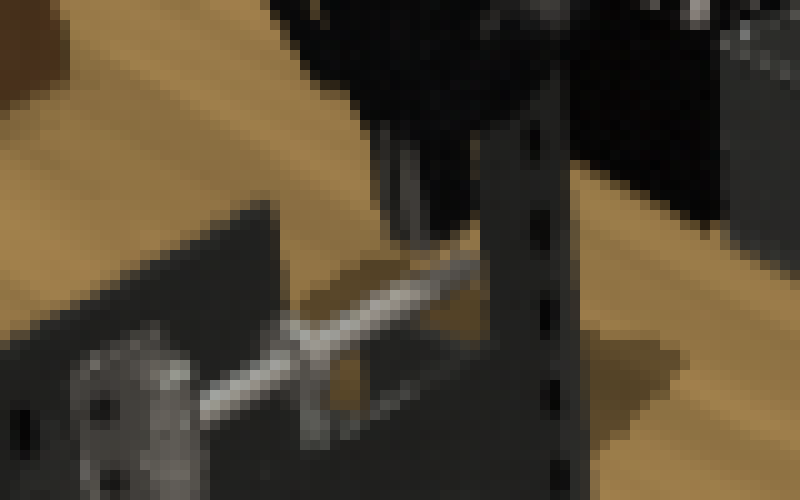

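View pics/t5.png

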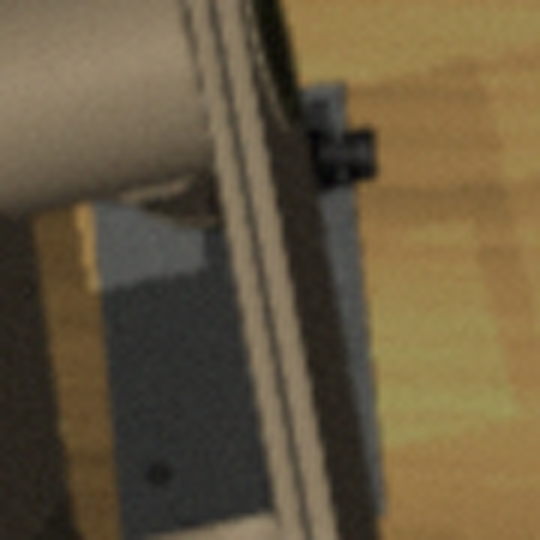

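>>> {"op": "jog_arm", "data": {"targets": [[0,0,0.002,0,0,0,1.0],[0,0,0.004,0,0,0,1.0],[0,0,0.004,0,0,0,1.0]]}}

```text
time: 3.33
tool_pos: [578.7, 200.1, 116.0]
tcp_rot: [-180.0, 0.2, -174.2]
ft_force: [0.0, 0.4, 0.2]
finger_gap: 0.1
```

>>> {"op": "jog_arm", "data": {"targets": [[0,0,0.002,0,0,0,1.0],[0,0,0.004,0,0,0,1.0],[0,0,0.004,0,0,0,1.0]]}}

```text
time: 3.58
tool_pos: [578.7, 200.2, 112.1]
tcp_rot: [-180.0, 0.2, -174.2]
ft_force: [-0.0, -0.2, -0.3]
finger_gap: -0.0
```

>>> {"op": "jog_arm", "data": {"targets": [[0,0,0.002,0,0,0,1.0],[0,0,0.004,0,0,0,1.0],[0,0,0.004,0,0,0,1.0]]}}

```text
time: 3.83
tool_pos: [579.4, 200.3, 110.9]
tcp_rot: [180.0, 0.3, -174.2]
ft_force: [-6.2, -2.2, 12.1]
finger_gap: -0.5
```

```bash
python3 - <<'E'
from bench import r
from h import *
w=r.snapshot("wrist");s=r.snapshot("side"); st=r.sense(); print(st['tool_pos'],st['ft_force'],st['wrist_torque'])
cv2.imwrite("pics/s6.png",cv2.resize(s['pixels'][100:170,160:240,::-1],None,fx=8,fy=8,interpolation=cv2.INTER_NEAREST))
cv2.imwrite("pics/w6.png",cv2.resize(w['pixels'][180:300,190:320,::-1],None,fx=5,fy=5,interpolation=cv2.INTER_CUBIC))
E
```

```text
[579.37423634 200.33678891 110.80186132] [-6.57618065 -1.37931142 13.07177138] [-3.70428525e-01  1.14801730e+00 -4.13382522e-05]
```

View pics/s6.png

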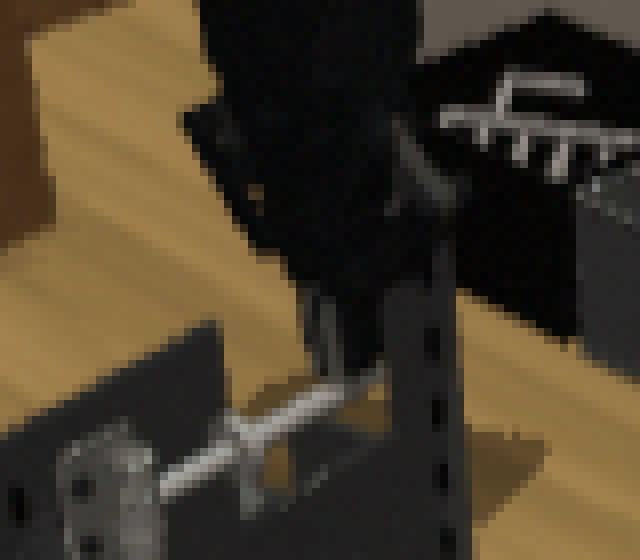

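View pics/w6.png

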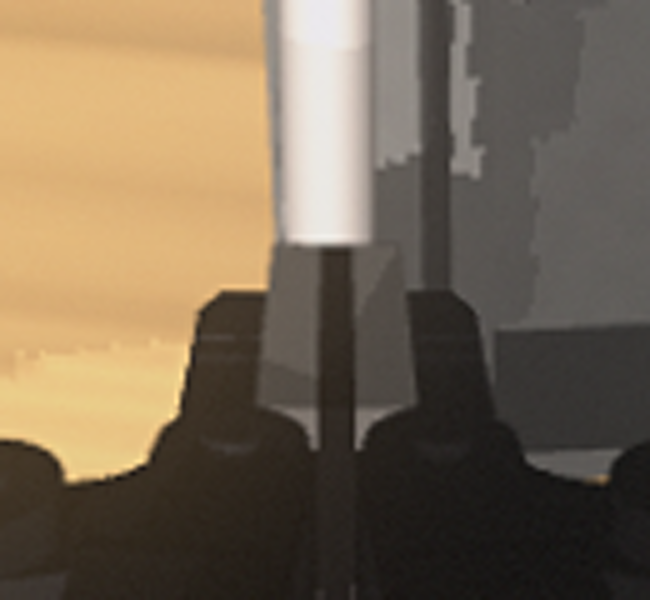

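>>> {"op": "jog_arm", "data": {"targets": [[0,0,-0.012,0,-0.003,0,0.5],[-0.0,0,-0.012,0,-0.003,0,0.5],[0,0,-0.012,0,-0.003,0,0.5],[0,0,0.005,0,-0.003,0,0.5],[0,0,0.022,0,-0.003,0,0.5]]}}

```text
time: 4.35
tool_pos: [580.5, 200.6, 87.6]
tcp_rot: [180.0, 0.6, -174.2]
ft_force: [-0.1, -1.1, -0.4]
finger_gap: 42.8
```

```bash
python3 - <<'E'
from bench import r
from h import *
st=r.sense(); print(st['tool_pos'],st['ft_force'],st['finger_gap'])
t=peg(.0282,100,87); off(st,t,187.49-1.6)
E
```

```text
[580.47680675 200.58535174  87.64540544] [-0.07896534 -1.09181381 -0.3744171 ] 42.8036232883138
off [ 0.0038 -0.0001  0.0006] [ 0.0004  0.0112 -0.0016]
```

>>> {"op": "jog_arm", "data": {"targets": [[0.003,0,0,0,0.01,0,1.0],[0.003,0,0,0,0.01,0,1.0],[0.003,0,0,0,0.01,0,1.0],[0.003,0,0,0,0.01,0,1.0]], "newtons": 20}}

```text
time: 4.68
tool_pos: [576.0, 199.8, 86.8]
tcp_rot: [-180.0, -0.2, -174.2]
ft_force: [-1.1, -1.4, -5.1]
finger_gap: 8.8
```

```bash
python3 - <<'E'
from bench import r
from h import *
w=r.snapshot("wrist");st=r.sense(); print(st['tool_pos'],st['tcp_rot'],st['ft_force'],st['finger_gap'])
t=peg(.0282,100,87); off(st,t,187.49-1.6)
cv2.imwrite("pics/w7.png",w['pixels'][:,:,::-1])
E
```

```text
[575.95003069 199.78465057  86.82765805] [-1.79982050e+02 -1.56076425e-01 -1.74197573e+02] [-1.56670563 -1.30556081 -5.10228446] 8.981108961182464
off [-0.0008  0.0002 -0.0002] [-0.0003 -0.0027 -0.0015]
```

View pics/w7.png

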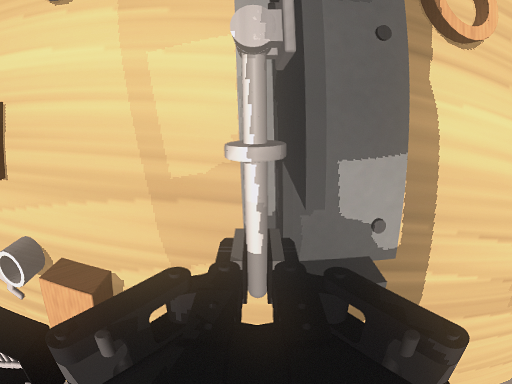

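>>> {"op": "jog_arm", "data": {"targets": [[0.0005,-0.0105,0,0,0,0.105,1.0],[0.0022,-0.0208,0,0,0,0.209,1.0],[0.0049,-0.0309,0,0,0,0.314,1.0],[0.0087,-0.0407,0,0,0,0.419,1.0],[0.0134,-0.05,0,0,0,0.524,1.0]]}}

```text
time: 5.15
tool_pos: [568.5, 148.6, 87.0]
tcp_rot: [-180.0, -0.0, 155.5]
ft_force: [3.3, 1.0, -8.9]
finger_gap: 9.1
```

```bash
python3 - <<'E'
from bench import r
from h import *
st=r.sense(); print(st['tool_pos'],st['tcp_rot'],st['ft_force'],st['finger_gap'])
a=.0282+np.radians(30); off(st,peg(a,100,87),187.49-np.degrees(a))
E
```

```text
[568.53986984 148.62168766  86.96419274] [-1.79996532e+02 -2.98896613e-02  1.55490389e+02] [ 3.33939681  1.03547257 -8.90608555] 9.139753337926654
off [ 0.0002  0.0003 -0.    ] [-0.0001 -0.0005 -0.0067]
```

>>> {"op": "jog_arm", "data": {"targets": [[0.0005,-0.0105,0.0005,0,0,0.105,1.0],[0.0022,-0.0208,0.0005,0,0,0.209,1.0],[0.0049,-0.0309,0.0005,0,0,0.314,1.0],[0.0087,-0.0407,0.0005,0,0,0.419,1.0],[0.0134,-0.05,0.0005,0,0,0.524,1.0]]}}

```text
time: 5.57
tool_pos: [536.2, 107.7, 86.9]
tcp_rot: [180.0, 0.1, 125.4]
ft_force: [4.7, -2.6, -8.3]
finger_gap: 9.4
```

>>> {"op": "jog_arm", "data": {"targets": [[0.0005,-0.0105,0,0,0,0.105,1.0],[0.0022,-0.0208,0,0,0,0.209,1.0],[0.0049,-0.0309,0,0,0,0.314,1.0],[0.0074,-0.0377,0,0,0,0.387,1.0],[0.0074,-0.0377,0,0,0,0.387,1.0]]}}

```text
time: 5.98
tool_pos: [499.9, 90.8, 86.8]
tcp_rot: [-179.9, 0.1, 103.2]
ft_force: [-1.0, -8.9, -4.4]
finger_gap: 9.3
```

```bash
python3 - <<'E'
from bench import r
from h import *
st=r.sense(); print(st['tool_pos'],st['tcp_rot'],st['ft_force'],st['wrist_torque'],st['finger_gap'])
a=np.radians(90); off(st,peg(a,100,87),187.49-np.degrees(a))
E
```

```text
[499.93246973  90.78456986  86.84706566] [-1.79899382e+02  1.44775090e-01  1.03248245e+02] [-0.95908857 -8.88507128 -4.42701114] [-1.32749914  0.13582716  0.02496983] 9.326208277800113
off [ 0.0021 -0.0094 -0.0001] [-0.0016  0.0026  0.1005]
```

>>> {"op": "jog_arm", "data": {"targets": [[0.0001,-0.0035,0,0,0,0.035,1.0],[0.0002,-0.007,0,0,0,0.07,1.0],[0.0005,-0.0105,0,0,0,0.105,1.0],[0.0005,-0.0105,0,0,0,0.105,1.0]]}}

```text
time: 6.32
tool_pos: [490.2, 88.9, 86.9]
tcp_rot: [-179.9, 0.2, 97.4]
ft_force: [0.6, -8.6, -5.6]
finger_gap: 9.3
```

>>> {"op": "jog_arm", "data": {"targets": [[0,-0.001,0,0,0,0.01,1.0],[0,-0.002,0,0,0,0.02,1.0],[0,-0.002,0,0,0,0.02,1.0]]}}

```text
time: 6.57
tool_pos: [489.8, 88.9, 87.0]
tcp_rot: [179.9, 0.2, 96.4]
ft_force: [8.4, -7.8, -10.9]
finger_gap: 9.1
```

```bash
python3 - <<'E'
from bench import r
from h import *
st=r.sense(); print(st['tool_pos'],st['tcp_rot'],st['ft_force'],st['wrist_torque'],st['finger_gap'])
a=np.radians(90); off(st,peg(a,100,87),187.49-np.degrees(a))
E
```

```text
[489.75600627  88.87520276  86.98727473] [1.79894726e+02 1.61297661e-01 9.63507889e+01] [  8.40420601  -7.83397453 -10.8529709 ] [-1.21235939 -1.31495253  0.14281478] 9.065707820224949
off [ 0.0018  0.0007 -0.    ] [ 0.0018  0.0028 -0.0199]
```

>>> {"op": "jog_arm", "data": {"targets": [[0,0.001,0,0,0,-0.01,0.5],[0,0.001,0,0,0,-0.01,0.5],[0,0.001,0,0,0,-0.01,0.5],[0,0.001,0,0,0,-0.01,0.5],[0,0.001,-0.02,0,0,-0.01,0.5]]}}

```text
time: 6.98
tool_pos: [486.3, 90.6, 103.2]
tcp_rot: [-179.5, -0.0, 97.0]
ft_force: [-0.8, 0.2, -0.1]
finger_gap: 42.8
```

>>> {"op": "jog_arm", "data": {"targets": [[0.01,0,-0.04,0,0,0,0.5],[0.02,0,-0.08,0,0,0,0.3],[0.03,0,-0.12,0,0,0,0.2],[0.03,0,-0.14,0,0,0,0.1],[0.03,0,-0.15,0,0,0,0.0]]}}

```text
time: 7.4
tool_pos: [487.4, 121.4, 261.6]
tcp_rot: [179.7, -0.0, 97.1]
ft_force: [0.4, -0.1, 0.5]
finger_gap: 84.8
```

```bash
python3 - <<'E'
from bench import r
from h import *
import pickle
w=r.snapshot("wrist");st=r.sense(); print(st['tool_pos'],st['tcp_rot'],st['ft_force'],st['finger_gap'],st['joint_pos'])
pickle.dump(w,open("w8.pkl","wb"))
cv2.imwrite("pics/w8.png",w['pixels'][:,:,::-1])
for z in (135,140): print(z,[proj(w,peg(np.pi/2,d,z),True).round(1) for d in (50,120)])
E
```

```text
[487.49215658 121.04931991 261.48016132] [ 1.79712192e+02 -1.02823858e-02  9.70306378e+01] [0.26167179 1.07137839 1.40365456] 85.28082757402554 [ 8.09075722e+00 -9.11113277e+00  9.55768314e+01  4.96360002e-03
  9.32463524e+01  1.06043877e+00]
135 [array([253.5, 158.5]), array([254.1, 222.5])]
140 [array([253.5, 159.4]), array([254.1, 224.3])]
```

View pics/w8.png

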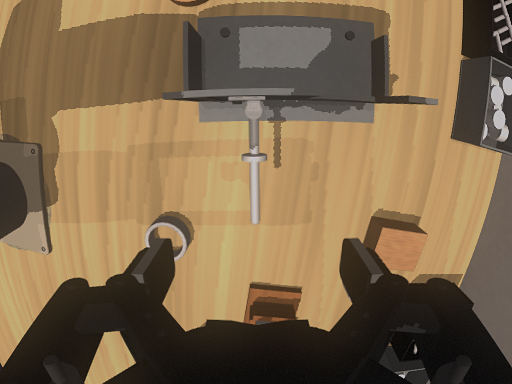

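```bash
python3 - <<'E'
from bench import r
from h import *
off(r.sense(),[545,-270,280],0)
E
```

```text
off [-0.3951  0.0093 -0.0185] [ 0.0036 -0.0044  1.6935]
```

>>> {"op": "jog_arm", "data": {"targets": [[-0.395,0.009,-0.018,0,0,1.69,0.5],[-0.395,0.009,-0.018,0,0,1.69,0.5],[-0.395,0.009,-0.018,0,0,1.69,0.5],[-0.395,0.009,-0.018,0,0,1.69,0.5],[-0.395,0.009,-0.018,0,0,1.69,0.5]]}}

```text
time: 7.87
tool_pos: [514.7, -87.3, 263.8]
tcp_rot: [-179.8, 0.1, 60.8]
ft_force: [1.2, 1.4, -0.4]
finger_gap: 42.2
```

```bash
python3 - <<'E'
from bench import r
from h import *
off(r.sense(),[545,-270,280],0)
E
```

```text
off [-0.1448  0.1154 -0.0164] [-0.003   0.0039  1.0618]
```

>>> {"op": "jog_arm", "data": {"targets": [[-0.144,0.114,-0.016,0,0,1.06,0.5],[-0.144,0.114,-0.016,0,0,1.06,0.5],[-0.144,0.114,-0.016,0,0,1.06,0.5],[-0.144,0.114,-0.016,0,0,1.06,0.5],[-0.144,0.114,-0.016,0,0,1.06,0.5]]}}

```text
time: 8.28
tool_pos: [545.0, -271.5, 279.2]
tcp_rot: [-179.9, 0.3, 24.8]
ft_force: [1.3, 0.6, -0.2]
finger_gap: 42.6
```

```bash
python3 - <<'E'
from bench import r
from h import *
off(r.sense(),[545,-270,280],0)
E
```

```text
off [ 0.0007 -0.0013 -0.0008] [-0.0011  0.005   0.4329]
```

>>> {"op": "jog_arm", "data": {"targets": [[0,0,0,0,0.004,0.433,0.5],[0,0,0,0,0.004,0.433,0.5],[0,0,0,0,0.004,0.433,0.5],[0,0,0,0,0.004,0.433,0.5],[0,0,0,0,0.004,0.433,0.5]]}}

```text
time: 8.7
tool_pos: [545.3, -266.6, 279.3]
tcp_rot: [-179.9, 0.1, 0.4]
ft_force: [-0.9, 0.5, -0.1]
finger_gap: 42.5
```

```bash
python3 - <<'E'
from bench import r
from h import *
import pickle
w=r.snapshot("wrist");st=r.sense(); print(st['tool_pos'],st['tcp_rot'],st['finger_gap'],st['joint_pos'])
pickle.dump(w,open("w9.pkl","wb"))
cv2.imwrite("pics/w9.png",w['pixels'][:,:,::-1])
cv2.imwrite("pics/w9a.png",cv2.resize(w['pixels'][100:260,160:350,::-1],None,fx=4,fy=4)[:600])
E
```

```text
[ 545.41281372 -266.50226885  279.65547637] [-1.79869108e+02  4.74863194e-02  6.12172463e-01] 42.77288971556219 [-3.09359985e+01  7.60671934e+00  7.71322713e+01  8.70831624e-02
  9.53699560e+01  5.84599506e+01]
```

View pics/w9.png

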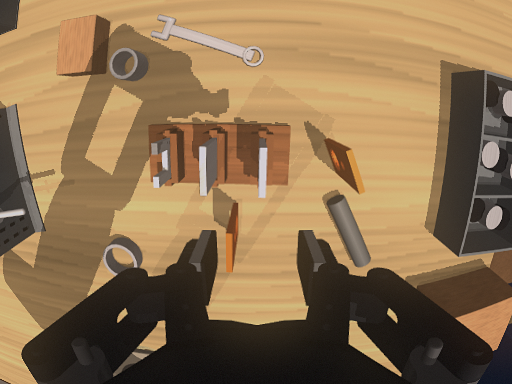

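View pics/w9a.png

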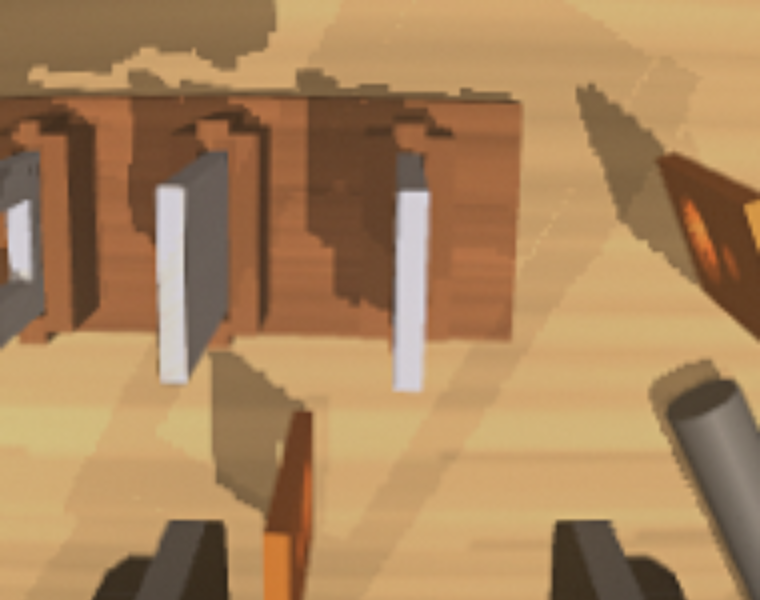

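```bash
python3 - <<'E'
from bench import r
from h import *
import pickle
w=pickle.load(open("w9.pkl","rb"))
c=lambda U,V:(160+(U+.5)/4-.5,100+(V+.5)/4-.5)
q=[plane(w,*c(U,V),135,True) for U,V in [(398,190),(429,190),(394,391),(425,391)]]
for k in q: print(k.round(1))
m=sum(q)/4; d=(q[0]+q[1]-q[2]-q[3])/2; print("mid",m,"yaw",np.degrees(np.arctan2(d[1],d[0])),np.linalg.norm(d))
print("decoy top",[plane(w,*c(U,V),120,True).round(0) for U,V in [(303,412),(265,532)]])
off(r.sense(),m+[0,0,135],np.degrees(np.arctan2(d[1],d[0])))
E
```

```text
[ 574.3 -267.8  135. ]
[ 574.4 -276.1  135. ]
[ 518.  -267.2  135. ]
[ 518.  -275.8  135. ]
mid [ 546.15988447 -271.73709733  135.        ] yaw -0.4325686917090866 56.328502773137856
decoy top [array([ 507., -241.,  120.]), array([ 468., -228.,  120.])]
off [0.0007 0.0053 0.0096] [-0.0023  0.0008  0.0182]
```

>>> {"op": "jog_arm", "data": {"targets": [[0.001,0.005,0.04,-0.002,0.001,0.018,1.0],[0.001,0.005,0.08,-0.002,0.001,0.018,1.0],[0.001,0.005,0.12,-0.002,0.001,0.018,1.0],[0.001,0.005,0.15,-0.002,0.001,0.018,1.0],[0.001,0.005,0.16,-0.002,0.001,0.018,1.0]]}}

```text
time: 9.17
tool_pos: [543.5, -269.1, 114.2]
tcp_rot: [-179.8, 0.4, -0.3]
ft_force: [-0.5, -0.3, -0.5]
finger_gap: 0.0
```

>>> {"op": "jog_arm", "data": {"targets": [[0,0,0.003,0,0,0,1.0],[0,0,0.005,0,0,0,1.0],[0,0,0.005,0,0,0,1.0]]}}

```text
time: 9.42
tool_pos: [548.8, -272.2, 119.1]
tcp_rot: [179.8, -0.3, -0.4]
ft_force: [0.7, -0.5, -0.3]
finger_gap: 0.2
```

>>> {"op": "jog_arm", "data": {"targets": [[0,0,0.002,0,0,0,1.0],[0,0,0.005,0,0,0,1.0],[0,0,0.006,0,0,0,1.0],[0,0,0.006,0,0,0,1.0]]}}

```text
time: 9.75
tool_pos: [547.8, -271.6, 111.4]
tcp_rot: [179.9, -0.2, -0.5]
ft_force: [0.2, 0.1, -0.2]
finger_gap: -0.0
```

>>> {"op": "jog_arm", "data": {"targets": [[0,0,0.002,0,0,0,1.0],[0,0,0.004,0,0,0,1.0],[0,0,0.004,0,0,0,1.0]]}}

```text
time: 10.0
tool_pos: [547.3, -271.3, 106.4]
tcp_rot: [179.9, -0.1, -0.5]
ft_force: [0.2, 0.7, -0.4]
finger_gap: -0.1
```

>>> {"op": "jog_arm", "data": {"targets": [[0,0,0.001,0,0,0,1.0],[0,0,0.002,0,0,0,1.0],[0,0,0.002,0,0,0,1.0]]}}

```text
time: 10.25
tool_pos: [548.2, -272.1, 106.2]
tcp_rot: [179.9, -0.3, -0.5]
ft_force: [-1.8, 0.1, 6.1]
finger_gap: -0.1
```

>>> {"op": "jog_arm", "data": {"targets": [[0,0,0.001,0,0,0,1.0],[0,0,0.002,0,0,0,1.0],[0,0,0.002,0,0,0,1.0]]}}

```text
time: 10.5
tool_pos: [549.1, -273.0, 106.2]
tcp_rot: [179.7, -0.4, -0.5]
ft_force: [-3.8, -0.8, 15.1]
finger_gap: 0.2
```

>>> {"op": "jog_arm", "data": {"targets": [[0,0,-0.02,0,0,0,0.6],[0,0,-0.02,0,0,0,0.6],[0,0,-0.02,0,0,0,0.6],[0,0,-0.02,0,0,0,0.6]], "newtons": 40}}

```text
time: 10.83
tool_pos: [547.5, -271.4, 122.5]
tcp_rot: [179.9, -0.2, -0.5]
ft_force: [0.7, 0.6, -0.3]
finger_gap: 34.2
```

```bash
python3 - <<'E'
from bench import r
from h import *
st=r.sense(); print(st['tool_pos'],st['ft_force'],st['finger_gap'])
off(st,[546.2,-271.7,82.2],-0.45)
E
```

```text
[ 547.47455482 -271.43675643  122.50721802] [ 0.66759065  0.57427561 -0.34224441] 34.2404048033953
off [-0.0014  0.0002  0.0403] [ 0.0012 -0.0028 -0.0003]
```

>>> {"op": "jog_arm", "data": {"targets": [[-0.001,0,0.02,0.001,0,0,0.6],[-0.001,0,0.04,0.001,0,0,0.6],[-0.001,0,0.04,0.001,0,0,0.6],[-0.001,0,0.04,0.001,0,0,0.6]]}}

```text
time: 11.17
tool_pos: [544.9, -270.4, 80.5]
tcp_rot: [-179.9, 0.1, -0.5]
ft_force: [-0.1, -0.3, 1.2]
finger_gap: 34.4
```

```bash
python3 - <<'E'
from bench import r
from h import *
st=r.sense(); print(st['tool_pos'],st['tcp_rot'],st['ft_force'],st['finger_gap'])
off(st,[546.2,-271.7,82.2],-0.45)
w=r.snapshot("wrist"); cv2.imwrite("pics/w10.png",w['pixels'][:,:,::-1])
E
```

```text
[ 544.87804235 -270.39104205   80.49072338] [-1.79866922e+02  8.15778574e-02 -4.67487063e-01] [-0.12719215 -0.25398557  1.20244359] 34.35475810334992
off [ 0.0013  0.0013 -0.0017] [-0.0023  0.0014 -0.0003]
```

View pics/w10.png

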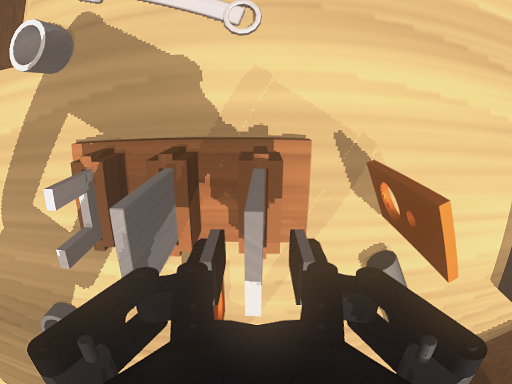

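Plate is between the fingers (plate at u≈255, fingers at 212 and 300). Closing.

>>> {"op": "jog_arm", "data": {"targets": [[0,0.001,0,-0.001,0,0,1.0],[0,0.001,0,-0.001,0,0,1.0],[0,0.001,0,-0.001,0,0,1.0],[0,0.001,0,-0.001,0,0,1.0]], "newtons": 50}}

```text
time: 11.55
tool_pos: [547.7, -273.1, 84.5]
tcp_rot: [179.9, -0.3, -0.5]
ft_force: [1.0, -0.6, 4.6]
finger_gap: 6.8
```

```bash
python3 - <<'E'
from bench import r
from h import *
st=r.sense(); print(st['tool_pos'],st['tcp_rot'],st['ft_force'],st['finger_gap'])
off(st,[546.2,-271.7,82.2],-0.45)
E
```

```text
[ 547.66846088 -273.08608963   84.52556274] [179.8537594   -0.29844817  -0.47063533] [ 1.03225884 -0.6001126   4.58292156] 6.788824569796861
off [-0.0015 -0.0014  0.0023] [ 0.0026 -0.0052 -0.0004]
```

>>> {"op": "jog_arm", "data": {"targets": [[0,0,0,0,0,0,1.0],[0,0,0,0,0,0,1.0]]}}

```text
time: 11.72
tool_pos: [547.6, -273.1, 84.5]
tcp_rot: [179.9, -0.3, -0.5]
ft_force: [0.1, 1.1, 6.6]
finger_gap: 6.8
```

>>> {"op": "jog_arm", "data": {"targets": [[0,0,-0.02,0,0,0,1.0],[0,0,-0.05,0,0,0,1.0],[0,0,-0.09,0,0,0,1.0],[0,0,-0.13,0,0,0,1.0],[0,0,-0.14,0,0,0,1.0]]}}

```text
time: 12.13
tool_pos: [548.6, -273.8, 230.8]
tcp_rot: [179.6, -0.6, -0.5]
ft_force: [1.3, -0.2, -0.5]
finger_gap: 6.8
```

```bash
python3 - <<'E'
from bench import r
from h import *
st=r.sense(); print(st['tool_pos'],st['tcp_rot'],st['ft_force'],st['finger_gap'])
for d in (200,150,82): 
  t=peg(np.pi/2,d,82.2+46+15); print(t); off(st,t,7.49)
E
```

```text
[ 548.57611286 -273.76787795  230.76836743] [179.64484363  -0.62870064  -0.46347918] [ 1.34858122 -0.21747183 -0.53733151] 6.774494461288573
[503.30164448  -8.45167543 143.2       ]
off [-0.0484 -0.2655  0.0854] [ 0.007  -0.0105 -0.1388]
[496.78411126  41.12172228 143.2       ]
off [-0.0553 -0.315   0.085 ] [ 0.007  -0.0105 -0.1388]
[487.92026608 108.54154317 143.2       ]
off [-0.0647 -0.3823  0.0845] [ 0.007  -0.0105 -0.1388]
```

>>> {"op": "jog_arm", "data": {"targets": [[-0.053,-0.3,0,0,0,-0.139,1.0],[-0.053,-0.3,0,0,0,-0.139,1.0],[-0.053,-0.3,0,0,0,-0.139,1.0],[-0.053,-0.3,0,0,0,-0.139,1.0],[-0.053,-0.3,0,0,0,-0.139,1.0]]}}

```text
time: 12.55
tool_pos: [510.5, -65.2, 221.7]
tcp_rot: [179.9, -0.1, 7.5]
ft_force: [0.6, 0.5, -3.7]
finger_gap: 7.1
```

```bash
python3 - <<'E'
from bench import r
from h import *
st=r.sense(); print(st['tool_pos'],st['tcp_rot'],st['ft_force'],st['finger_gap'])
off(st,peg(np.pi/2,165,230),7.49)
E
```

```text
[510.52086159 -65.24858019 221.68671648] [ 1.79927749e+02 -9.55785601e-02  7.45776631e+00] [ 0.57214433  0.51194171 -3.72434257] 7.098884725811237
off [ 0.0002 -0.0922 -0.0084] [ 0.0013 -0.0017 -0.0006]
```

>>> {"op": "jog_arm", "data": {"targets": [[0.001,-0.04,0,0.001,-0.0015,0,1.0],[0.001,-0.07,0,0.001,-0.0015,0,1.0],[0.001,-0.085,0.02,0.001,-0.0015,0,1.0],[0.001,-0.085,0.06,0.001,-0.0015,0,1.0],[0.001,-0.085,0.085,0.001,-0.0015,0,1.0]]}}

```text
time: 12.97
tool_pos: [500.7, 18.9, 134.7]
tcp_rot: [180.0, -0.0, 7.6]
ft_force: [-1.7, -0.8, -3.9]
finger_gap: 6.9
```

>>> {"op": "jog_arm", "data": {"targets": [[0,0,0,0,0,0,1.0],[0,0,0,0,0,0,1.0],[0,0,0,0,0,0,1.0]]}}

```text
time: 13.22
tool_pos: [502.6, 17.1, 138.9]
tcp_rot: [179.9, -0.1, 7.5]
ft_force: [-0.3, 0.3, -2.5]
finger_gap: 7.0
```

```bash
python3 - <<'E'
from bench import r
from h import *
import pickle
st=r.sense(); print(st['tool_pos'],st['tcp_rot'],st['ft_force'],st['finger_gap'])
off(st,peg(np.pi/2,150,130.3),7.49)
w=r.snapshot("wrist"); pickle.dump(w,open("w11.pkl","wb")); cv2.imwrite("pics/w11.png",w['pixels'][:,:,::-1])
s=r.snapshot("side"); pickle.dump(s,open("s11.pkl","wb"));cv2.imwrite("pics/s11.png",cv2.resize(s['pixels'][110:240,150:290,::-1],None,fx=4.5,fy=4.5,interpolation=cv2.INTER_CUBIC))
E
```

```text
[502.58611974  17.12260498 138.94549396] [ 1.79943419e+02 -1.45601099e-01  7.47210465e+00] [-0.31916525  0.27871799 -2.49179244] 6.963164053317056
off [-0.0027 -0.0246  0.0086] [ 0.001  -0.0025 -0.0003]
```

View pics/w11.png

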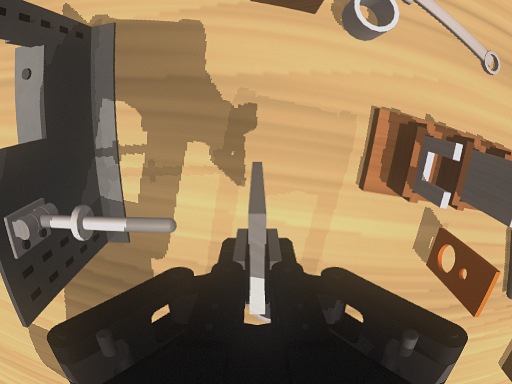

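View pics/s11.png

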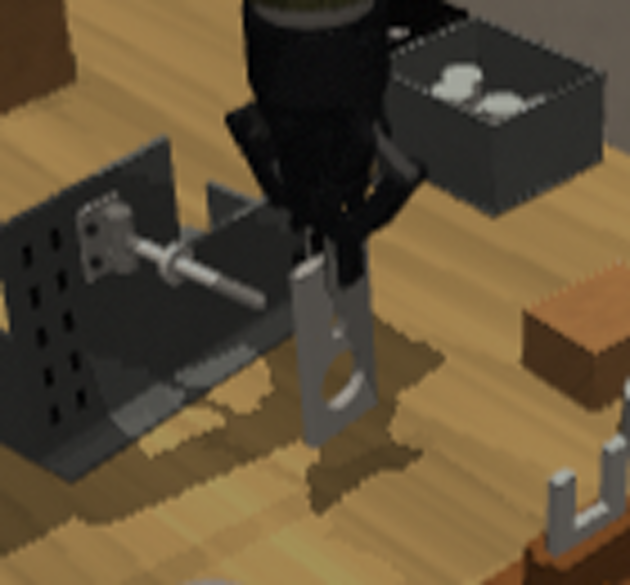

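```bash
python3 - <<'E'
import cv2
t=cv2.imread("pics/w11.png")
cv2.imwrite("pics/w11a.png",cv2.resize(t[150:330,210:310],None,fx=5,fy=5,interpolation=cv2.INTER_CUBIC)[0:]) 
c=cv2.imread("pics/w11a.png"); cv2.imwrite("pics/w11a.png",c[:450]); cv2.imwrite("pics/w11b.png",c[400:900])
cv2.imwrite("pics/w11c.png",cv2.resize(t[190:260,60:190],None,fx=6,fy=6,interpolation=cv2.INTER_CUBIC))
E
```

```text
(no output)
```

View pics/w11a.png

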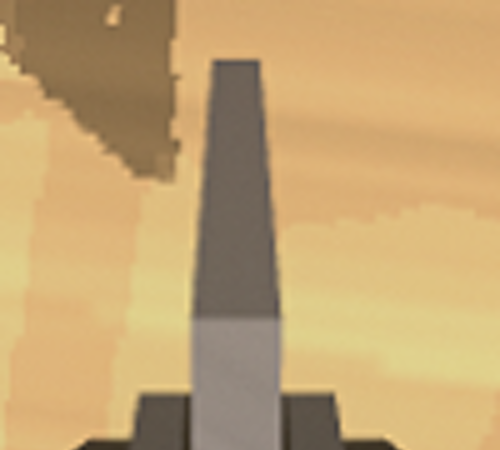

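View pics/w11b.png

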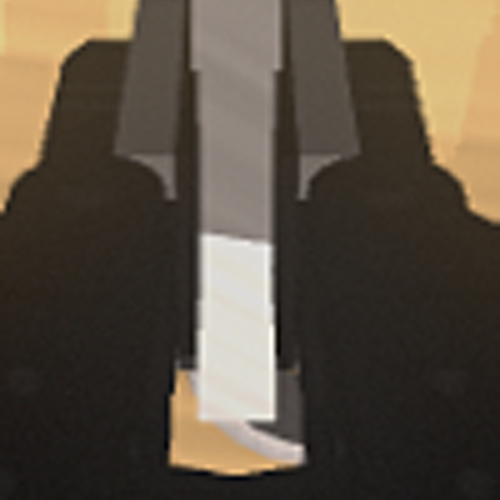

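View pics/w11c.png

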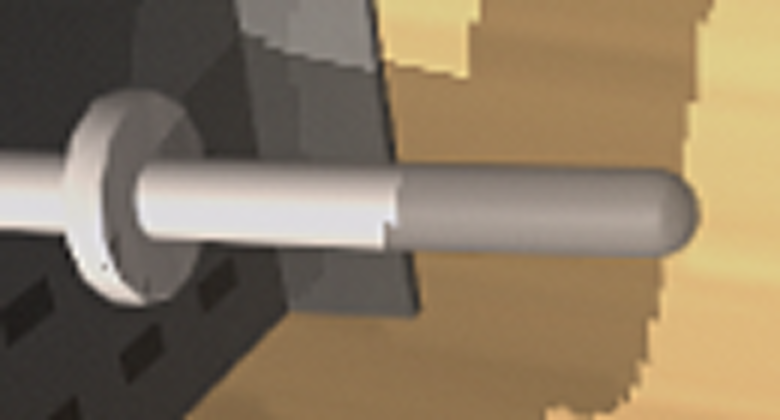

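```bash
python3 - <<'E'
from h import *
import pickle
w=pickle.load(open("w11.pkl","rb"))
tcp=np.array([502.59,17.12,138.95]); yaw=np.radians(7.47); X=np.array([np.cos(yaw),np.sin(yaw),0])
for nm,z in(("top",189.4),("bot",69.4)):
  for e in (28,0,-28):
    for o in (0,-1.4): print(nm,e,o,proj(w,[*(tcp+X*(e+o))[:2],z],True).round(1))
# peg
for d in (60,120):
  for l in (-5,0,5):
    P=peg(np.pi/2,d,135)+X*l; print("peg",d,l,proj(w,P,True).round(1))
c=lambda U,V:(60+(U+.5)/6-.5,190+(V+.5)/6-.5)
print("obs tip upper/lower at U=600", c(600,170),c(600,254), "tip",c(698,212),"near collar",c(200,162),c(200,242))
# rays to peg vertical plane: lateral of the peg line seen, at z=135
for U,V in [(600,212),(200,202)]:
  q=plane(w,*c(U,V),135,True); l=(q-peg(np.pi/2,0,135)); print("lat",l@X,"d",l@np.array([np.sin(yaw),-np.cos(yaw),0]))
q=plane(w,257.2,162,69.4,True); print("bottom corner lat", (q-tcp)@X, "top", (plane(w,257.5,213.6,189.4,True)-tcp)@X,(plane(w,257.5,314,189.4,True)-tcp)@X)
print("TCP lat vs peg line", (tcp-peg(np.pi/2,0,0))@X)
E
```

```text
top 28 0 [258.2 210.3]
top 28 -1.4 [258.2 213.3]
top 0 0 [258. 266.]
top 0 -1.4 [258.  268.6]
top -28 0 [257.9 311.8]
top -28 -1.4 [257.9 313.8]
bot 28 0 [257.4 161. ]
bot 28 -1.4 [257.4 162.7]
bot 0 0 [257.3 193.5]
bot 0 -1.4 [257.3 195.1]
bot -28 0 [257.3 224.1]
bot -28 -1.4 [257.3 225.6]
peg 60 -5 [ 97.8 229.5]
peg 60 0 [ 96.6 223. ]
peg 60 5 [ 95.4 216.4]
peg 120 -5 [175.5 232.5]
peg 120 0 [174.8 225.6]
peg 120 5 [174.1 218.5]
obs tip upper/lower at U=600 (159.58333333333331, 217.91666666666666) (159.58333333333331, 231.91666666666666) tip (175.91666666666669, 224.91666666666666) near collar (92.91666666666666, 216.58333333333334) (92.91666666666666, 229.91666666666666)
lat 0.27022631000471975 d 109.35676334547517
lat -0.295504853707075 d 56.74765963233964
bottom corner lat 27.14968651385614 top 26.472821458547408 -29.54708696626086
TCP lat vs peg line 2.6882050995674653
```

>>> {"op": "jog_arm", "data": {"targets": [[-0.0013,-0.01,0.004,0,-0.0025,0,1.0],[-0.0013,-0.025,0.0085,0,-0.0025,0,1.0],[-0.0013,-0.035,0.0085,0,-0.0025,0,1.0],[-0.0013,-0.035,0.0085,0,-0.0025,0,1.0],[-0.0013,-0.035,0.0085,0,-0.0025,0,1.0]]}}

```text
time: 13.73
tool_pos: [496.4, 52.5, 129.6]
tcp_rot: [179.9, 0.0, 7.6]
ft_force: [-0.1, -0.1, -2.7]
finger_gap: 6.9
```

```bash
cat >> h.py <<'E'
def chk(r):
    st=r.sense(); y=np.radians(7.49);X=np.array([np.cos(y),np.sin(y),0]);Y=np.array([np.sin(y),-np.cos(y),0])
    l=st['tool_pos']-peg(np.pi/2,0,0)
    print("t %.2f lat %.2f d %.2f z %.2f rot %s F(lat,d,z) %.1f %.1f %.1f gap %.1f"%(st['time'],l@X,l@Y,l[2],st['tcp_rot'].round(2),st['ft_force']@X,st['ft_force']@Y,st['ft_force'][2],st['finger_gap']),"T",st['wrist_torque'].round(2))
E
python3 -c "
from bench import r
from h import *
chk(r)"
```

```text
t 13.73 lat 1.06 d 138.64 z 129.64 rot [1.7994e+02 1.0000e-02 7.5800e+00] F(lat,d,z) -0.2 0.1 -2.7 gap 6.9 T [-0.02 -0.06  0.03]
```

>>> {"op": "jog_arm", "data": {"targets": [[0.0003,-0.005,-0.0005,0,0,0,1.0],[0.0003,-0.009,-0.0005,0,0,0,1.0],[0.0003,-0.009,-0.0005,0,0,0,1.0],[0.0003,-0.009,-0.0005,0,0,0,1.0]]}}

```text
time: 14.07
tool_pos: [495.2, 60.9, 129.6]
tcp_rot: [180.0, 0.1, 7.5]
ft_force: [-0.2, -0.4, -1.5]
finger_gap: 6.8
```

```bash
python3 -c "
from bench import r
from h import *
chk(r)
w=r.snapshot('wrist'); cv2.imwrite('pics/w12.png',cv2.resize(w['pixels'][150:300,120:320,::-1],None,fx=4,fy=4))
"
```

```text
t 14.07 lat 1.06 d 130.18 z 129.55 rot [1.7995e+02 6.0000e-02 7.5100e+00] F(lat,d,z) -0.3 0.4 -1.5 gap 6.8 T [0.   0.03 0.05]
```

View pics/w12.png

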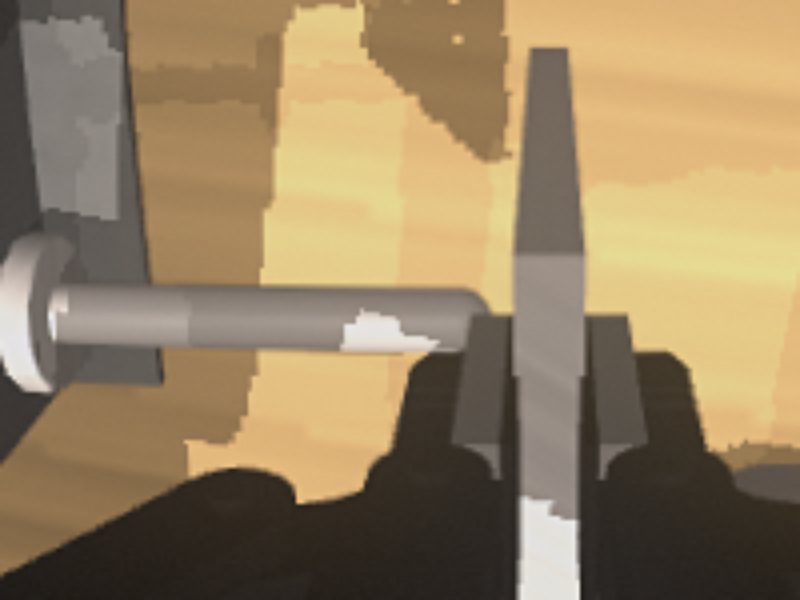

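>>> {"op": "jog_arm", "data": {"targets": [[0.0003,-0.003,-0.0007,0,0,0,1.0],[0.0003,-0.005,-0.0007,0,0,0,1.0],[0.0003,-0.007,-0.0007,0,0,0,1.0],[0.0003,-0.009,-0.0007,0,0,0,1.0],[0.0003,-0.009,-0.0007,0,0,0,1.0]]}}

```text
time: 14.53
tool_pos: [494.2, 70.2, 130.0]
tcp_rot: [180.0, 0.1, 7.5]
ft_force: [-1.2, -0.7, -2.7]
finger_gap: 6.7
```

```bash
python3 -c "
from bench import r
from h import *
chk(r)"
```

```text
t 14.53 lat 1.18 d 120.82 z 130.04 rot [1.7997e+02 8.0000e-02 7.5100e+00] F(lat,d,z) -1.3 0.6 -2.7 gap 6.7 T [-0.03  0.   -0.02]
```

>>> {"op": "jog_arm", "data": {"targets": [[0.0001,-0.003,0,0,0,0,1.0],[0.0001,-0.006,0,0,0,0,1.0],[0.0001,-0.009,0,0,0,0,1.0],[0.0001,-0.012,0,0,0,0,1.0],[0.0001,-0.012,0,0,0,0,1.0]]}}

```text
time: 14.95
tool_pos: [492.6, 82.4, 130.1]
tcp_rot: [180.0, 0.1, 7.5]
ft_force: [0.7, -0.2, -3.1]
finger_gap: 6.8
```

```bash
python3 -c "
from bench import r
from h import *
chk(r)
s=r.snapshot('side'); cv2.imwrite('pics/s13.png',cv2.resize(s['pixels'][110:240,150:290,::-1],None,fx=4.5,fy=4.5,interpolation=cv2.INTER_CUBIC))
w=r.snapshot('wrist'); cv2.imwrite('pics/w13.png',cv2.resize(w['pixels'][150:300,120:320,::-1],None,fx=4,fy=4))
"
```

```text
t 14.95 lat 1.28 d 108.54 z 130.06 rot [1.7998e+02 8.0000e-02 7.5200e+00] F(lat,d,z) 0.6 0.3 -3.1 gap 6.8 T [ 0.07 -0.01  0.03]
```

View pics/s13.png

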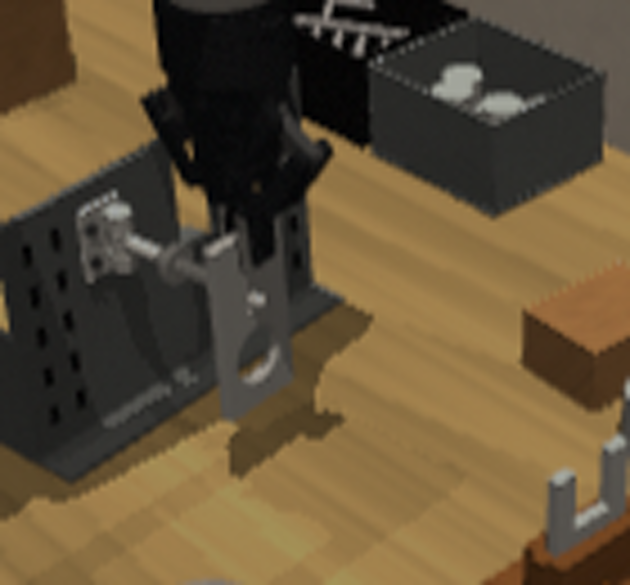

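View pics/w13.png

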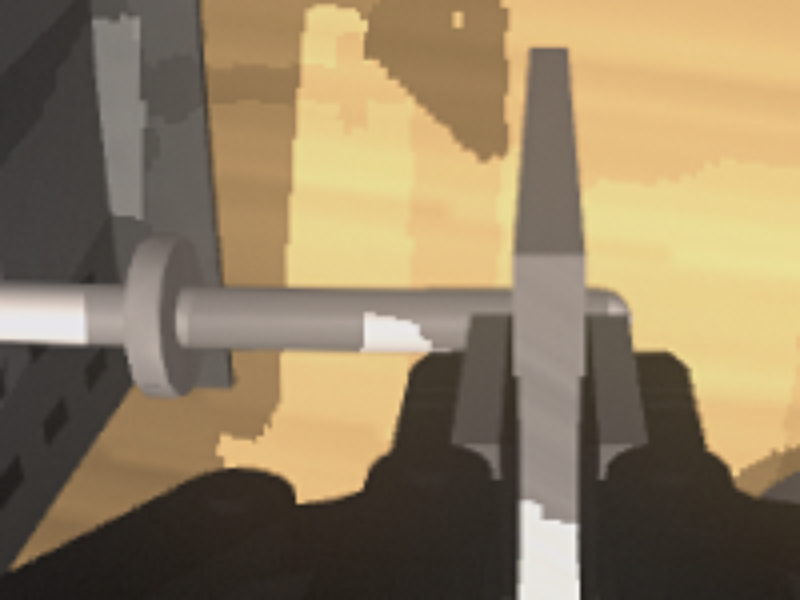

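>>> {"op": "jog_arm", "data": {"targets": [[0,-0.006,0,0,0,0,1.0],[0,-0.014,0,0,0,0,1.0],[0,-0.022,0,0,0,0,1.0],[0,-0.028,0,0,0,0,1.0],[0,-0.03,0,0,0,0,1.0]]}}

```text
time: 15.47
tool_pos: [488.6, 112.8, 130.1]
tcp_rot: [180.0, 0.1, 7.6]
ft_force: [0.1, 0.4, -3.5]
finger_gap: 6.6
```

```bash
python3 -c "
from bench import r
from h import *
chk(r)"
```

```text
t 15.47 lat 1.27 d 77.86 z 130.05 rot [1.7998e+02 8.0000e-02 7.5500e+00] F(lat,d,z) 0.1 -0.4 -3.5 gap 6.6 T [-0.   -0.04  0.02]
```

>>> {"op": "jog_arm", "data": {"targets": [[0,-0.005,0,0,0,0,1.0],[0,-0.01,0,0,0,0,1.0],[0,-0.015,0,0,0,0,1.0],[0,-0.018,0.001,0,0,0,1.0],[0,-0.018,0.0015,0,0,0,1.0]]}}

```text
time: 15.88
tool_pos: [486.4, 130.0, 128.4]
tcp_rot: [180.0, 0.1, 7.5]
ft_force: [0.2, 2.0, 0.1]
finger_gap: 7.0
```

```bash
python3 -c "
from bench import r
from h import *
chk(r)"
```

```text
t 15.88 lat 1.30 d 60.53 z 128.45 rot [1.7998e+02 7.0000e-02 7.5300e+00] F(lat,d,z) 0.5 -1.9 0.1 gap 7.0 T [0.35 0.01 0.03]
```

>>> {"op": "jog_arm", "data": {"targets": [[0,-0.002,0,0,0,0,1.0],[0,-0.004,0,0,0,0,1.0],[0,-0.005,0,0,0,0,1.0],[0,-0.005,0,0,0,0,1.0]]}}

```text
time: 16.22
tool_pos: [485.9, 134.4, 128.6]
tcp_rot: [180.0, 0.1, 7.5]
ft_force: [0.3, 0.4, -2.3]
finger_gap: 7.1
```

```bash
python3 -c "
from bench import r
from h import *
chk(r)"
```

```text
t 16.22 lat 1.34 d 56.08 z 128.55 rot [1.7997e+02 7.0000e-02 7.4900e+00] F(lat,d,z) 0.4 -0.4 -2.3 gap 7.1 T [ 0.04  0.01 -0.02]
```

>>> {"op": "jog_arm", "data": {"targets": [[0,-0.001,0,0,0,0,1.0],[0,-0.001,0,0,0,0,1.0],[0,-0.001,0,0,0,0,1.0]]}}

```text
time: 16.47
tool_pos: [485.8, 135.0, 128.6]
tcp_rot: [179.9, 0.1, 7.5]
ft_force: [0.4, -1.7, -1.8]
finger_gap: 6.9
```

>>> {"op": "jog_arm", "data": {"targets": [[0,-0.001,0,0,0,0,1.0],[0,-0.001,0,0,0,0,1.0],[0,-0.001,0,0,0,0,1.0]]}}

```text
time: 16.72
tool_pos: [485.8, 135.1, 128.6]
tcp_rot: [179.9, 0.1, 7.5]
ft_force: [1.4, -6.1, -1.9]
finger_gap: 6.8
```

```bash
python3 -c "
from bench import r
from h import *
chk(r)"
```

```text
t 16.72 lat 1.34 d 55.34 z 128.56 rot [1.7985e+02 8.0000e-02 7.4700e+00] F(lat,d,z) 0.6 6.2 -1.9 gap 6.8 T [-1.13 -0.07  0.09]
```

>>> {"op": "jog_arm", "data": {"targets": [[0,0,0,0,0,0,1.0],[0,0,0,0,0,0,1.0],[0,0,0,0,0,0,1.0],[0,0,0,0,0,0,1.0],[0,0,0,0,0,0,1.0]]}}

```text
time: 17.13
tool_pos: [485.8, 135.1, 128.6]
tcp_rot: [179.9, 0.1, 7.5]
ft_force: [0.7, -6.8, -1.2]
finger_gap: 6.7
```

```bash
python3 -c "
from bench import r
from h import *
chk(r)
w=r.snapshot('wrist'); cv2.imwrite('pics/w14.png',cv2.resize(w['pixels'][150:300,120:320,::-1],None,fx=4,fy=4))
"
```

```text
t 17.13 lat 1.36 d 55.35 z 128.57 rot [1.7986e+02 8.0000e-02 7.4600e+00] F(lat,d,z) -0.2 6.8 -1.2 gap 6.7 T [-1.16 -0.09  0.02]
```

View pics/w14.png

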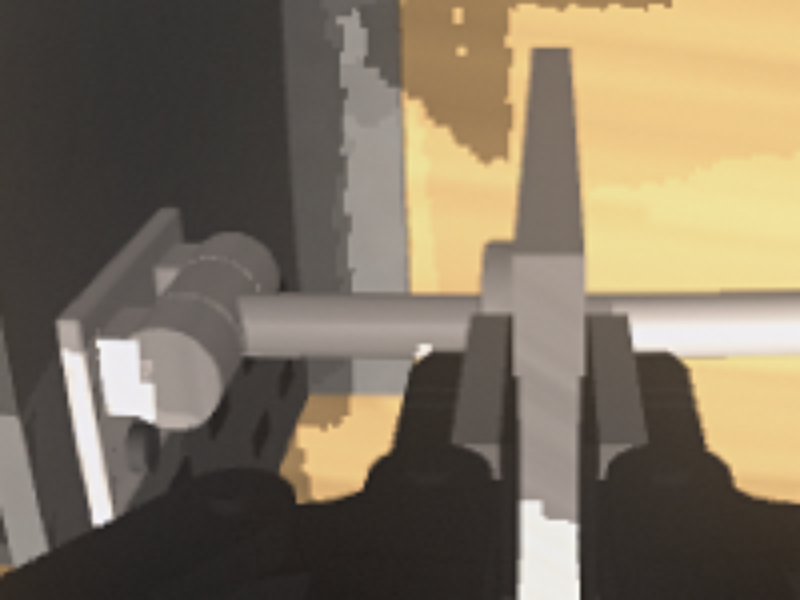

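>>> {"op": "jog_arm", "data": {"targets": [[0,0,0.0005,0,0,0,1.0],[0,0,0.001,0,0,0,1.0],[0,0,0.001,0,0,0,1.0],[0,0,0.001,0,0,0,1.0],[0,0,0.001,0,0,0,1.0]]}}

```text
time: 17.6
tool_pos: [486.0, 135.1, 128.4]
tcp_rot: [179.9, 0.0, 7.5]
ft_force: [-1.2, -6.6, 4.4]
finger_gap: 6.6
```

>>> {"op": "jog_arm", "data": {"targets": [[0,0,0,0,0,0,1.0],[0,0,0,0,0,0,1.0],[0,0,0,0,0,0,1.0],[0,0,0,0,0,0,1.0],[0,0,0,0,0,0,1.0]]}}

```text
time: 18.02
tool_pos: [485.9, 135.2, 128.3]
tcp_rot: [179.9, 0.1, 7.5]
ft_force: [-1.9, -6.6, 3.9]
finger_gap: 6.9
```

```bash
python3 -c "
from bench import r
from h import *
chk(r)"
```

```text
t 18.02 lat 1.50 d 55.35 z 128.33 rot [1.7985e+02 5.0000e-02 7.4700e+00] F(lat,d,z) -2.7 6.3 3.9 gap 6.9 T [-1.2   0.39  0.04]
```

>>> {"op": "jog_arm", "data": {"targets": [[0,0,0,0,0,0,0.85],[0,0,0,0,0,0,0.7],[0,0,0,0,0,0,0.5],[0,0,0,0,0,0,0.5],[0,0,0,0,0,0,0.5]]}}

```text
time: 18.43
tool_pos: [485.6, 136.5, 127.6]
tcp_rot: [180.0, 0.1, 7.5]
ft_force: [-0.5, 0.6, 0.4]
finger_gap: 42.8
```

```bash
python3 -c "
from bench import r
from h import *
chk(r)
w=r.snapshot('wrist'); cv2.imwrite('pics/w15.png',w['pixels'][:,:,::-1])
"
```

```text
t 18.43 lat 1.38 d 54.01 z 127.57 rot [1.7998e+02 7.0000e-02 7.5000e+00] F(lat,d,z) -0.4 -0.7 0.4 gap 42.8 T [-0.03  0.01 -0.03]
```

View pics/w15.png

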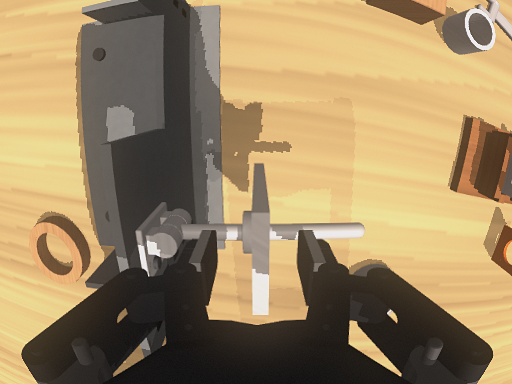

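Plate hangs on the peg against the collar (plate at u≈260, collar at 248), with the fingers clear on both sides. Retreating up.

>>> {"op": "jog_arm", "data": {"targets": [[0,0,-0.01,0,0,0,0.5],[0,0,-0.03,0,0,0,0.5],[0,0,-0.06,0,0,0,0.5],[0,0,-0.1,0,0,0,0.5],[0,0,-0.14,0,0,0,0.5]]}}

```text
time: 18.9
tool_pos: [484.9, 136.3, 269.0]
tcp_rot: [180.0, 0.2, 7.5]
ft_force: [1.6, 0.0, -0.5]
finger_gap: 42.7
```

>>> {"op": "jog_arm", "data": {"targets": [[-0.03,0.03,0,0,0,0,0.5],[-0.06,0.06,0,0,0,0,0.5],[-0.08,0.08,0,0,0,0,0.5],[-0.08,0.08,0,0,0,0,0.5],[-0.08,0.08,0,0,0,0,0.5]]}}

```text
time: 19.32
tool_pos: [416.8, 45.8, 268.9]
tcp_rot: [179.9, -0.1, 7.4]
ft_force: [1.3, 0.9, 0.1]
finger_gap: 42.6
```

```bash
python3 -c "
from bench import r
from h import *
chk(r)
w=r.snapshot('wrist'); cv2.imwrite('pics/w16.png',w['pixels'][:,:,::-1])
s=r.snapshot('side'); cv2.imwrite('pics/s16.png',cv2.resize(s['pixels'][90:290,130:380,::-1],None,fx=3,fy=3,interpolation=cv2.INTER_CUBIC))
"
```

```text
t 19.32 lat -78.72 d 134.91 z 268.93 rot [ 1.7995e+02 -6.0000e-02  7.3600e+00] F(lat,d,z) 1.4 -0.7 0.1 gap 42.6 T [ 0.04 -0.01  0.01]
```

View pics/w16.png

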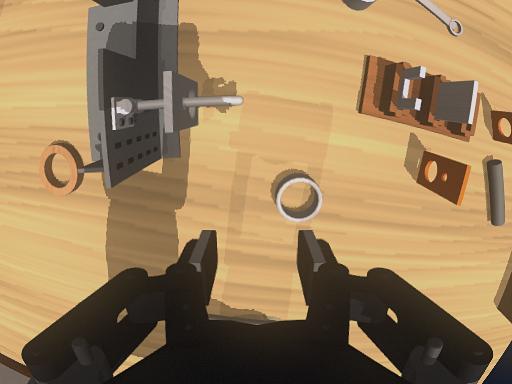

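View pics/s16.png

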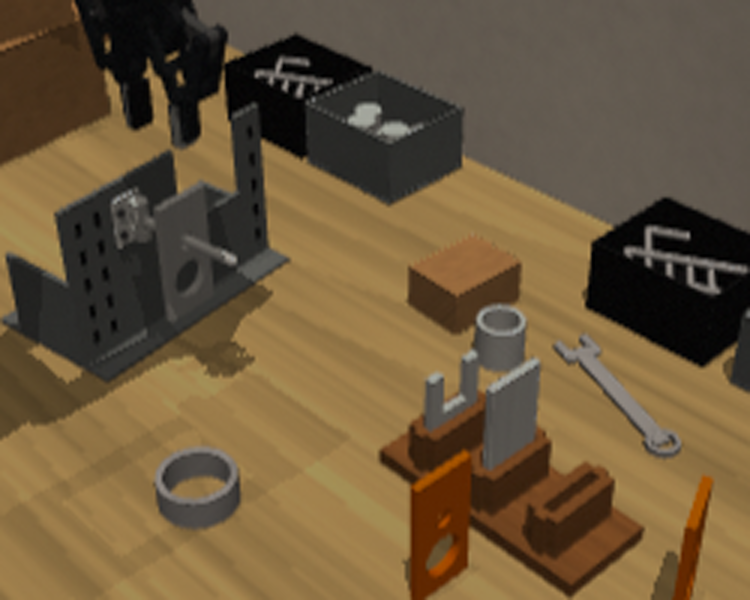

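```bash
python3 -c "
from bench import r
from h import *
w=r.snapshot('wrist'); I=w['pixels']
for a in (85,88,90): print(a,[proj(w,peg(np.radians(a),d,135),True).round(1) for d in (80,120)])
cv2.imwrite('pics/w17.png',cv2.resize(I[60:140,90:260,::-1],None,fx=4.5,fy=4.5,interpolation=cv2.INTER_CUBIC))
"
```

```text
85 [array([204.2,  95.5]), array([243.1,  91.2])]
88 [array([204.5,  99.5]), array([243.5,  97.3])]
90 [array([204.6, 102.2]), array([243.6, 101.3])]
```

View pics/w17.png

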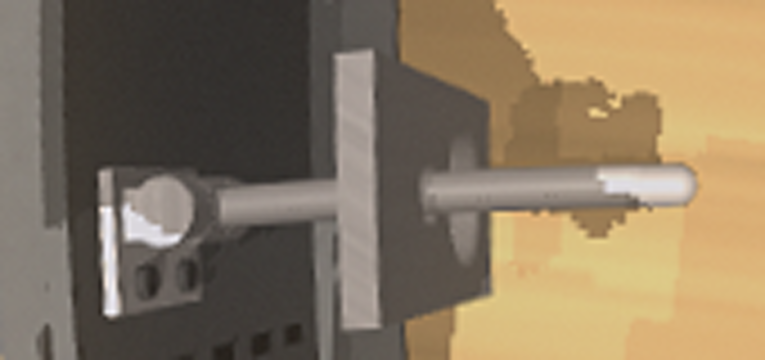

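```bash
python3 -c "
from bench import r
print(r.hand_in(), r.sense()['time'])"
```

```text
the job is handed in; nothing more can be done
the job is handed in; nothing more can be done
```

The peg is swung out to its stop and the plate hangs by its small eye on it, against the collar. I handed the job in at about 19 s with the gripper clear of everything.

**What I did**
- **Peg:** I pinched it and swung it about 90° until the resistance at the stop rose to about 8 N, then let go.
- **Plate:** I took the plate with the eye and pipe hole from the rack and slid its eye onto the peg.
- **Peg height:** I found it by touching the peg and then the plate's top edge with the shut fingers. The peg axis is at about 135 mm, the bottom of the allowed range.
- **Pressing:** I held the plate against the collar at about 6–7 N for roughly 1.3 s while it rested on the peg. Then I opened the gripper and backed off.

**Last checks**
- **Result:** The wrist and side pictures show the plate hanging at the collar with the peg through its eye. The peg tip is within about 0.5° of fully out.
- **Other objects:** The rest of the scene looks undisturbed.
- **Forces:** The largest wrist force I read was about 17 N, when the shut fingers touched the plate's top. The plate was never pressed against the peg or collar with more than about 8 N.

**Did not agree**
- **Fingertip height:** The fingertips reached about 29 mm less far than the reported tool position implies. My first pinch therefore closed above the peg, so I measured the offset by touch and used it from then on.
- **Collar contact:** The plate met the collar about 1.3 mm earlier than my camera estimate of the collar's position.

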